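Press a module case shut in the bench lever press and pack it

TASK

Push the grey case along its channel until it is fully home against the back stop of the bench press, then swing the press lever down to its stop, without forcing it, so that the ram presses the lid shut, and ease the lever back up under control: do not let it fly back. Then draw the case out and pack it lid up into the free half of the shallow black tray, lying flat on the tray's floor next to the heat sink and the buzzer, which stay flat in the tray. Leave the other things on the bench where they are.

Things in the scene. Friction and masses are not known exactly. Their poses are not given: they have to be found in the camera images.
- press: Fixed blue and grey bench lever press; sizes in mm. Origin on the bench below the ram's axis, x into the press (away from the robot at yaw 0), z up. Base plate x -170 to +120, y -70 to +70, 12 thick. Head x -32 to +110, y -35 to +35, z 105 to 210; column behind x = +50. Round ram 24 across, its underside at z 78 at rest, 54.5 with the lever at its stop
- back_stop (a point): foot of the back stop's face, at x = +20, z = 12 in the press frame (same axes): the end of the case's channel. The channel runs along x between two steel rails (inner faces y = +-26.5, tops at z 22, x -160 to +20) and is open at -x. The case is home when it touches the stop: its origin at x = -37.5 in the press frame, its front 63 showing before the head
- lever (a joint): angle of the sprung lever, rad: 0 at rest (up), 0.95 down at its stop; springs back if let go; hard pushing bends it past the stop. A 14 thick rod on the press's -y side (y = -105), 170 long from hinge line to handle, pointing to the press's -x, 0.85 rad above level at rest, 0.10 below level at the stop. Moving the handle takes about 5 N at first, 10 to 16 N near the stop
- lever_hinge (a point): point on the lever's hinge line, which is parallel to the press's y axis: x = +50, y = -105, z = 150 mm in the press frame
- lever_grip (a point): middle of the free part of the lever's handle: a black round bar 22 across, 72 long, parallel to the press's y axis, at the end of the lever arm (y = -135 in the press frame); the point lies on the bar's axis, 170 from the hinge line
- case: loose grey plastic electronics case, 115 (x) x 50 (y), body 34 high plus an 8 thick lid of the same outline above it; 50 high with the lid fully raised, 42 shut; 0.18 to 0.32 kg. Origin at the centre of the underside, z up to the lid. Starts in the press's channel, on the base plate, 35 to 70 short of home
- lid (a joint): how far the case's stiff lid has been pressed down, m: 0 = standing 8 mm proud, 0.008 = fully down; over 0.006 counts as shut. It stays where it is pressed; needs about 30 N
- tray: fixed shallow black open tray, outside 122 (x) x 133 (y) x 22 high, walls and floor 4 thick (inside 114 x 125). Origin at the centre of its underside, on the bench. Its +x half holds the heat sink and the buzzer; the -x half (from the wall at x = -57 to about x = 0, full length in y) is free for the case, lying with its long side along the tray's y
- heatsink: loose finned aluminium heat sink, 50 (x) x 58 (y) x 18 high, origin at the centre of its underside; in the tray
- buzzer: loose round white buzzer with a small dark hole in its top, 54 across, 18 high, origin at the centre of its underside; in the tray
- bin: bystander: fixed grey open parts bin, 120 x 130 x 45 high with a sloped front lip, origin under its centre
- screwdriver: bystander: yellow-handled screwdriver, 160 long, lying (mm)
- pliers: bystander: yellow-handled pliers, 150 long, lying (mm)
- spool: bystander: steel-coloured solder spool, 60 across, 50 high, standing (mm)
- bottle: bystander: clear solvent bottle with orange cap, 60 across, 150 high, standing (mm)
- brush: bystander: small wooden-handled brush, 150 long, lying (mm)
- tipcup: bystander: open brass cup, 64 across, 50 high (mm)
Things that resemble listed ones, but are neither listed nor needed, are in the scene too. Leave any green or red look-alike of the case alone.

How it is judged:
On the way, in this order (a step that is already met when the one before it is completed fails the run):
1. the case is fully home in the press (within 4 mm of the back stop), its lid still up (x of case in the frame of press above -0.0415 m and y of case in the frame of press between -0.004 and 0.004 m and z of case in the frame of press between 0.009 and 0.015 m and value of joint lid below 0.004 m and value of joint lever below 0.1 rad), for 0.1 s.
2. the lever is at its stop (over 0.935 rad) with the case home and its lid pressed shut (over 6 mm) (value of joint lever above 0.935 rad and value of joint lid above 0.006 m and x of case in the frame of press above -0.0415 m and y of case in the frame of press between -0.004 and 0.004 m and z of case in the frame of press between 0.009 and 0.015 m), for 0.1 s.
3. the lever is back up at rest (under 0.06 rad) (value of joint lever below 0.06 rad), for 0.1 s.
At the end, for the whole second after the job is handed in: Case at rest in the tray, lid up and pressed over 6 mm; case, heat sink and buzzer each flat on the tray's floor (underside 3 mm below to 4 mm above it, tilt under 0.08 rad), origins within 60 mm of the tray's centre in its x and y; lever up (under 0.06 rad) (x of case in the frame of tray between -0.06 and 0.06 m and y of case in the frame of tray between -0.06 and 0.06 m and z of case in the frame of tray between 0.001 and 0.008 m and angle between each of case, heatsink, buzzer's own z axis and vertical below 0.08 rad and x of heatsink in the frame of tray between -0.06 and 0.06 m and y of heatsink in the frame of tray between -0.06 and 0.06 m and z of heatsink in the frame of tray between 0.001 and 0.008 m and x of buzzer in the frame of tray between -0.06 and 0.06 m and y of buzzer in the frame of tray between -0.06 and 0.06 m and z of buzzer in the frame of tray between 0.001 and 0.008 m and value of joint lid above 0.006 m and value of joint lever below 0.06 rad and linear speed of case below 0.02 m/s); the robot touches nothing.
It fails at once if the lever flies back (faster than 3.5 rad/s upward) (velocity of joint lever below -3.5 rad/s).
It fails at once if the lever is forced past its stop (bent beyond 0.964 rad, which takes some 70 N on the handle) (value of joint lever above 0.964 rad).
It fails at once if a bystander is moved by more than 40 mm (distance of any of screwdriver, pliers, spool, bottle, brush, tipcup from where it was at the start of the episode above 0.04 m).
It also fails if it takes over 72 s, if anything falls off the work surface, if the arm or the gripper's body presses on something with over 40 N, if the wrist force passes 120 N, or if a joint passes its speed limit or range.

ROBOT

A 6-joint arm with a two-finger parallel gripper is mounted at the origin on the work surface. World frame = base frame: x ahead of the robot, y to its left, z up, the work surface at z = 0. Lengths are in m, angles in rad, forces in N, time in s.
With the tool pointing down it reaches from about 0.225 to 0.875 m from the base axis. Payload 3.4 kg.
Tool frame: the origin (TCP) lies where the fingers leave the gripper's body, on its centre line; the fingertips stand 73 mm ahead of it and the grasp point (between the pads) lies 54 mm ahead of it (manip.pinch_z is the distance from the TCP to the grasp point, in m); z points along the fingers, y is the line along which they close (so a half turn about z gives the same grasp; the last joint's range is limited). The gripper opens to 85 mm and grips with 20 to 120 N. Pads are 22 mm wide; open, the fingers measure 114 mm over their backs; the gripper's body (76 mm by 85 mm) begins 54 mm behind the grasp point. The pads swing forward as they close: fully open they stand 13 mm farther back than shut.
Start: joints at [-1.232, 0.276, 1.505, -0, 1.361, -0.121], TCP at [0.255, -0.515, 0.304] pointing down, gripper open.
Joint ranges: [-2.89, 2.89], [-0.75, 2.08], [0.22, 2.7], [-1.18, 4.32], [0.11, 2.71], [-2.7, 2.7]. Speed limits (rad/s): [2.57, 2.57, 3.14, 3.14, 3.14, 3.14].

INTERFACE

Orientations are given as a unit quaternion [w, x, y, z].
In Python, from rig import readout, imaging, manip gives the robot as it stands. The module is installed in compiled form; this text tells all that it offers.
- The arm moves only by the tool servo_tool, never from a script. Its argument "moves" is a list of rows, each an object with "dp": the shift along the tool's x, y, z in units of 0.2 m (1.0 is 0.2 m), a list of three; "delta_rot": the turn, a rotation vector about the tool's x, y, z in units of 0.1 rad (1.0 is 0.1 rad), a list of three; "fingers": the opening, from 0 (shut) to 1 (fully open). In form: [{"dp": [dx, dy, dz], "delta_rot": [wx, wy, wz], "fingers": fingers}, ...]. A call has 1 to 5 rows; each row shifts and turns the commanded pose from where the row before left it, along the tool's axes as they then stand; what a row does not reach is not made up. A row lasts 1/10 s, in which the tool goes at most 50 mm and 8.59 degrees, less where a joint would pass 70% of its speed; a pose out of reach is approached as far as the arm can. A call with a number of a shift or a turn outside -1 to 1 is refused whole. A call with a gripper value outside its range is refused whole. The fingers move at their own pace and stop on an object; "force" is the grip in N (left out, the last holds). Time passes only in rows, so rows that do not move let the fingers close. It gives the time, the measured TCP pose, the force, the opening and the grip force at its end, in the units of the state.
- readout.get_state(): the state, without advancing time (a new reading comes with each control period).
- imaging.get_image(name): name is "scene" or "side" or "wrist"; returns (picture, depth): 400x640x3 uint8, red, green, blue; 400x640 float32, m along the optical axis (not along the pixel's ray), 0 where there is no reading.
- imaging.calibration(name): a dict with "intrinsics" (3x3 intrinsics, pixels), "R" (3x3) and "t" (3): a world point X has camera coordinates R X + t; the wrist camera has in their place "hand_eye" (4x4, takes a point from camera to tool coordinates, whose origin is the TCP and whose axes are the flange's). Camera axes: x right, y down, z forward; pixel columns grow to the right and rows downward; lengths in m; the calibration is good to about 2 mm. A picture is of the moment at which its call begins: read the wrist's pose just before it. calibration takes no time and is no camera call.
- manip.sign_off(): hands the job in; it is judged then, once.
The state is a dict: "clock": time; "qpos": joint angles; "qd": joint speeds; "effort": joint torques, N m; "position": TCP position; "ee_rot": TCP orientation; "contact_force": force on the tool from outside, world axes, zero at the start; "moment": the same for the moment, N m; "width": finger opening in m; "gripper_force": force on a finger pad.
Only numpy, scipy, OpenCV 4.12 (cv2) and the standard library are available. Lean on these libraries where they do the work, as an engineer would, in place of code of your own. Each camera call takes 0.05 s, during which the arm holds its last target. There are 200 camera calls.

## Working session

There is one attempt and no reset: what is moved stays moved. The work goes in short steps, Python scripts to look and compute and a tool call to move; the robot and the scene stay as the last step left them, time stands still between calls to the robot, and variables do not carry over. Pictures are saved under pics/ and viewed, at most 10 in all, crops included, and the job is handed in when it is done.

Besides the shell and the picture viewer there is one more tool, called after "Call:" in YAML: its name, and indented under it one key for each argument. servo_tool: Moves the arm, as the interface text tells. Its arguments: {"type":"object","properties":{"moves":{"type":"array"},"force":{"type":"number"}},"required":["moves"]}

```bash
mkdir -p pics; python3 - <<'E'
from rig import readout, imaging, manip
import numpy as np, cv2
for n in ["scene","side"]:
    p,d=imaging.get_image(n); c=imaging.calibration(n)
    cv2.imwrite(f"pics/{n}0.png",p[:,:,::-1]); np.savez(f"{n}0.npz",p=p,d=d,K=c["intrinsics"],R=c["R"],t=c["t"])
    print(n,c["intrinsics"],c["R"],c["t"])
s=readout.get_state(); print(s); print(imaging.calibration("wrist"))
E
```

```text
scene [[491.5026044    0.         323.61736526]
 [  0.         491.5026044  195.78200804]
 [  0.           0.           1.        ]] [[ 0.75086014  0.6604535   0.00319608]
 [ 0.5530961  -0.62614757 -0.54956704]
 [-0.36096226  0.41441573 -0.83544351]] [-0.40189887 -0.2004569   1.82299318]
side [[402.30355843   0.         322.62295385]
 [  0.         402.30355843 200.62066527]
 [  0.           0.           1.        ]] [[-0.84392608 -0.53623367  0.01556351]
 [-0.40932003  0.62489392 -0.66480426]
 [ 0.34676489 -0.56741611 -0.74685546]] [0.45069648 0.35577015 1.04396876]
{'clock': 0.1, 'qpos': array([-1.23200577e+00,  2.76539765e-01,  1.50600631e+00, -1.11198719e-05,
        1.36072963e+00, -1.20978377e-01]), 'qd': array([ 8.86346515e-04,  6.04299162e-05, -2.58448710e-03,  2.17231453e-03,
        1.51355996e-03,  2.26550987e-04]), 'effort': array([ 2.18558343e-03, -4.17698729e+01, -2.46404850e+01, -6.09523909e-05,
        5.82788882e-03, -1.85386874e-06]), 'position': array([ 0.2550343 , -0.51494618,  0.30312165]), 'ee_rot': array([-8.35945906e-04,  9.73692117e-01,  2.27866085e-01, -9.68703791e-05]), 'contact_force': array([ 0.5414702 , -0.71706164,  0.2345634 ]), 'moment': array([ 0.05475373,  0.01493636, -0.01135805]), 'gripper_force': 0.0, 'width': 0.08530188030402937}
{'intrinsics': array([[280.98733041,   0.        , 317.99286463],
       [  0.        , 280.98733041, 200.55084982],
       [  0.        ,   0.        ,   1.        ]]), 'hand_eye': array([[-6.04583514e-04, -9.57050220e-01, -2.89921559e-01,
         7.52283907e-02],
       [ 9.99999633e-01, -7.54706689e-04,  4.06002613e-04,
        -2.87361367e-04],
       [-6.07370630e-04, -2.89921207e-01,  9.57050325e-01,
        -6.96603356e-02],
       [ 0.00000000e+00,  0.00000000e+00,  0.00000000e+00,
         1.00000000e+00]])}
```

View pics/scene0.png

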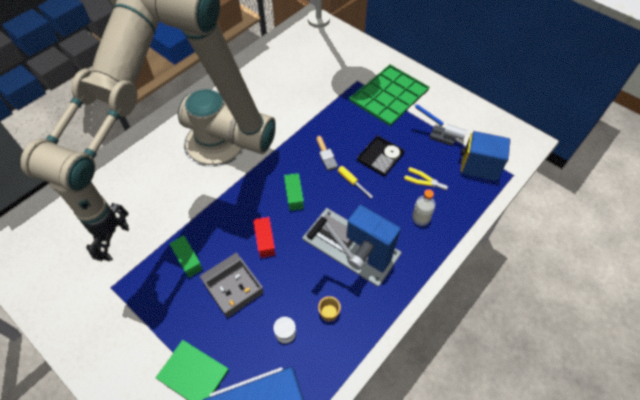

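View pics/side0.png

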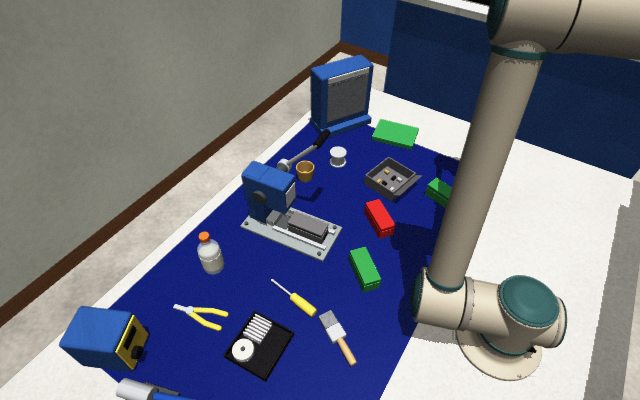

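The scene view shows the press at about (350,240) and the tray at (380,155). In the side view they are at (290,215) and (260,345), and the grey case sits in the channel at (308,230). Next I'll fit the poses from depth.

```bash
cat > h.py <<'E'
import numpy as np, cv2
def cloud(f):
    z=np.load(f); d=z["d"]; v,u=np.nonzero(d>0); D=d[v,u]
    c=np.linalg.inv(z["K"])@np.stack([u*D,v*D,D]); X=((c.T-z["t"])@z["R"])
    return X,z["p"][v,u],u,v
E
python3 - <<'E'
from h import *
P=[];C=[]
for n in ["scene","side"]:
    X,c,u,v=cloud(n+"0.npz"); P.append(X);C.append(c)
    for nm,(a,b) in ({"press":(370,230),"tray":(380,155)} if n=="scene" else {"press":(270,175),"tray":(258,345),"case":(308,230),"bottle":(210,255),"brush":(335,335),"sd":(300,300),"cup":(305,171),"handle":(322,141)}).items():
        i=np.argmin((u-a)**2+(v-b)**2); print(n,nm,X[i].round(3))
    m=(abs(X[:,2])<.02)&(X[:,0]>.2)&(X[:,0]<.8)&(abs(X[:,1])<.4); print(n,"z med",np.median(X[m,2]))
P=np.vstack(P);C=np.vstack(C)
# ortho top image x 0.2..1.0 , y -0.4..0.4 ; 1.33mm/px: up = +x, left=+y
s=1.4e-3; o=np.argsort(P[:,2]); P=P[o];C=C[o]
k=(P[:,2]<.35)&(P[:,0]>.2)&(P[:,0]<1.02)&(abs(P[:,1])<.55); P=P[k];C=C[k]
im=np.zeros((590,790,3),np.uint8)
r=((1.02-P[:,0])/s).astype(int);q=((.55-P[:,1])/s).astype(int); ok=(r<590)&(q<790)&(r>=0)
im[r[ok],q[ok]]=C[ok][:,::-1]
im=cv2.dilate(im,np.ones((2,2)))
cv2.imwrite("pics/top.png",im)
E
```

```text
scene press [ 0.725 -0.02   0.214]
scene tray [0.502 0.346 0.014]
scene z med 0.0025443349920140352
side press [0.712 0.003 0.208]
side tray [0.504 0.351 0.007]
side case [0.578 0.013 0.061]
side bottle [0.739 0.249 0.093]
side brush [0.352 0.228 0.019]
side sd [0.481 0.198 0.023]
side cup [ 0.756 -0.233  0.009]
side handle [ 0.623 -0.129  0.281]
side z med 0.0018198062680737724
```

View pics/top.png

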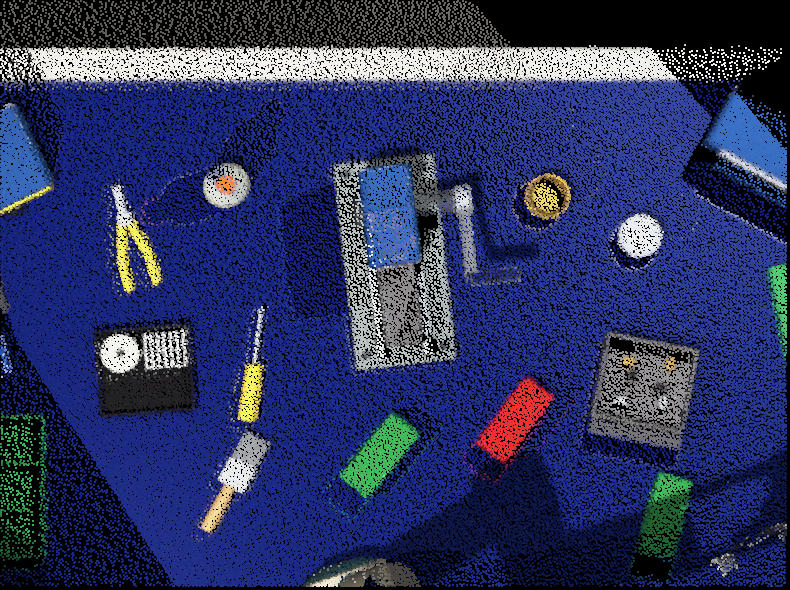

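The top view shows the press from (335,160) to (455,370), turned slightly to the left. The tray spans (95,325) to (195,415), with its free half nearer the robot. The handle is at (495,275). I'll fit exact poses now.

```bash
cat >> h.py <<'E'
from scipy.optimize import minimize
def fit(P,pose,lx,ly,M=3e-3):
    """fit centre/yaw of known rect to points: rect fill minus outside"""
    def c(p,w=False):
        a=p[2];R=np.array([[np.cos(a),np.sin(a)],[-np.sin(a),np.cos(a)]]);q=abs((P-p[:2])@R.T)
        d=np.maximum(q[:,0]-lx/2,q[:,1]-ly/2); return d
    return c
E
python3 - <<'E'
from h import *
def rect(P,trim=0.5):
    # robust: min-area rect over yaw with percentile extents
    best=None
    for a in np.arange(-.6,.6,.004):
        R=np.array([[np.cos(a),np.sin(a)],[-np.sin(a),np.cos(a)]]);q=P@R.T
        lo,hi=np.percentile(q,[trim,100-trim],axis=0); A=np.prod(hi-lo)
        if best is None or A<best[0]: best=(A,a,R.T@((lo+hi)/2),hi-lo)
    return [np.round(b,4) for b in best[1:]]
for n in ["scene","side"]:
    X,c,u,v=cloud(n+"0.npz"); c=c.astype(int); 
    box=lambda x0,x1,y0,y1,z0,z1:(X[:,0]>x0)&(X[:,0]<x1)&(X[:,1]>y0)&(X[:,1]<y1)&(X[:,2]>z0)&(X[:,2]<z1)
    grey=(c.max(1)-c.min(1)<45); blue=c[:,2]>c[:,0]+50; br=c.sum(1)
    m=box(.48,.82,-.1,.12,.004,.03)&grey&(br>150); print(n,"plate",rect(X[m,:2]),m.sum())
    m=box(.6,.83,-.06,.12,.195,.225); print(n,"headtop",rect(X[m,:2],.3),m.sum(),X[m,2].mean())
    m=box(.41,.6,.24,.45,.0,.04)&~blue; print(n,"tray",rect(X[m,:2],.3),m.sum())
    m=box(.41,.6,.24,.45,.017,.03)&(br<150)&grey;print(n,"rim",rect(X[m,:2],.3),m.sum())
    m=box(.51,.66,-.05,.07,.05,.075); print(n,"case",rect(X[m,:2],.5),m.sum(),np.median(X[m,2]))
    m=box(.55,.72,-.25,-.09,.23,.33); print(n,"handle",rect(X[m,:2]),X[m].mean(0),m.sum())
    m=box(.41,.6,.24,.45,.015,.04)&(br>350);print(n,"white",rect(X[m,:2]),m.sum())
E
```

```text
scene plate [np.float64(0.112), array([ 0.6546, -0.004 ]), array([0.2887, 0.1394])] 1427
scene headtop [np.float64(0.12), array([0.7189, 0.0033]), array([0.1391, 0.0704])] 1150 0.21047594087144755
scene tray [np.float64(0.088), array([0.5029, 0.3468]), array([0.1207, 0.1366])] 1062
scene rim [np.float64(0.076), array([0.5032, 0.3454]), array([0.1209, 0.1342])] 87
scene case [np.float64(0.108), array([ 0.5951, -0.0103]), array([0.113 , 0.0509])] 300 0.06252144981998933
scene handle [np.float64(-0.412), array([ 0.6379, -0.1342]), array([0.0487, 0.0854])] [ 0.64196116 -0.13346675  0.27587317] 314
scene white [np.float64(0.06), array([0.5288, 0.3494]), array([0.051, 0.123])] 324
side plate [np.float64(0.112), array([ 6.52e-01, -3.00e-04]), array([0.2859, 0.1394])] 1926
side headtop [np.float64(0.12), array([0.7174, 0.0069]), array([0.1393, 0.0713])] 1027 0.20939268727722302
side tray [np.float64(0.076), array([0.5013, 0.3488]), array([0.1215, 0.1327])] 2744
side rim [np.float64(0.076), array([0.5015, 0.3486]), array([0.1217, 0.1332])] 376
side case [np.float64(0.108), array([ 0.5938, -0.0085]), array([0.1141, 0.0512])] 543 0.06182224271610535
side handle [np.float64(-0.456), array([ 0.6359, -0.1291]), array([0.0476, 0.0856])] [ 0.63610536 -0.12406095  0.27548045] 234
side white [np.float64(0.1), array([0.5288, 0.3496]), array([0.0515, 0.1172])] 648
```

```bash
cat > plan.py <<'E'
import numpy as np, json, sys
from rig import readout
O=np.array([.679,.0007]); YAW=.114
def W(x,y): # press mm -> world m
    c,s=np.cos(YAW),np.sin(YAW); x,y=x/1e3,y/1e3
    return [O[0]+c*x-s*y,O[1]+s*x+c*y]
def yaw(q): return 2*np.arctan2(q[2],q[1])
def loc(p):
    d=np.array(p[:2])-O;c,s=np.cos(YAW),np.sin(YAW); return np.round([1e3*(c*d[0]+s*d[1]),1e3*(c*d[1]-s*d[0]),1e3*p[2]],1)
def show():
    s=readout.get_state(); print("t",round(s["clock"],2),"p",s["position"].round(4),"press",loc(s["position"]),"yaw",round(yaw(s["ee_rot"]),3),"q",s["ee_rot"].round(3),"F",s["contact_force"].round(1),"w",round(s["width"],4),s["gripper_force"],"j",s["qpos"].round(2)); return s
def plan(way,p=None,a=None):
    """way: list of (xyz, yaw, nrows or None, fingers)"""
    if p is None:
        s=readout.get_state(); p=s["position"]; a=yaw(s["ee_rot"])
    rows=[]
    for t,b,n,f in way:
        t=np.array(t); 
        if n is None: n=int(np.ceil(max(np.linalg.norm(t-p)/.045,abs(b-a)/.1,1)))
        st=(t-p)/n; da=(b-a)/n
        for i in range(n):
            d=t-p; d=d/(n-i); x=[np.cos(a)*d[0]+np.sin(a)*d[1],np.sin(a)*d[0]-np.cos(a)*d[1],-d[2]]
            r=np.round(np.array(x)/.2,3); w=round(-(b-a)/(n-i)/.1,2)
            rows.append({"dp":[float(v)+0 for v in r],"delta_rot":[0,0,w],"fingers":f})
            p=p+.2*np.array([np.cos(a)*r[0]+np.sin(a)*r[1],np.sin(a)*r[0]-np.cos(a)*r[1],-r[2]]); a=a-w*.1
    for i in range(0,len(rows),5): print(json.dumps(rows[i:i+5]))
E
python3 - <<'E'
from plan import *
show(); w=W(-185,0)
plan([(w+[.2],1.685,13,0),(w+[.093],1.685,3,0)])
E
```

```text
t 0.1 p [ 0.255  -0.5149  0.3031] press [-479.9 -464.1  303.1] yaw 0.46 q [-0.001  0.974  0.228 -0.   ] F [ 0.5 -0.7  0.2] w 0.0853 0.0 j [-1.23  0.28  1.51 -0.    1.36 -0.12]
[{"dp": [0.167, -0.129, 0.04], "delta_rot": [0, 0, -0.94], "fingers": 0}, {"dp": [0.179, -0.113, 0.04], "delta_rot": [0, 0, -0.94], "fingers": 0}, {"dp": [0.188, -0.096, 0.04], "delta_rot": [0, 0, -0.94], "fingers": 0}, {"dp": [0.197, -0.078, 0.04], "delta_rot": [0, 0, -0.94], "fingers": 0}, {"dp": [0.203, -0.059, 0.04], "delta_rot": [0, 0, -0.94], "fingers": 0}]
[{"dp": [0.208, -0.04, 0.039], "delta_rot": [0, 0, -0.94], "fingers": 0}, {"dp": [0.211, -0.02, 0.04], "delta_rot": [0, 0, -0.94], "fingers": 0}, {"dp": [0.211, 0.0, 0.039], "delta_rot": [0, 0, -0.95], "fingers": 0}, {"dp": [0.211, 0.02, 0.04], "delta_rot": [0, 0, -0.94], "fingers": 0}, {"dp": [0.208, 0.039, 0.039], "delta_rot": [0, 0, -0.95], "fingers": 0}]
[{"dp": [0.203, 0.059, 0.04], "delta_rot": [0, 0, -0.94], "fingers": 0}, {"dp": [0.196, 0.078, 0.039], "delta_rot": [0, 0, -0.95], "fingers": 0}, {"dp": [0.188, 0.096, 0.04], "delta_rot": [0, 0, -0.94], "fingers": 0}, {"dp": [0.0, 0.0, 0.178], "delta_rot": [0, 0, -0.0], "fingers": 0}, {"dp": [0.0, 0.0, 0.178], "delta_rot": [0, 0, -0.0], "fingers": 0}]
[{"dp": [0.0, 0.0, 0.179], "delta_rot": [0, 0, -0.0], "fingers": 0}]
```

Call:
servo_tool:
  moves:
    - {"dp":[0.167,-0.129,0.04],"delta_rot":[0,0,-0.94],"fingers":0}
    - {"dp":[0.179,-0.113,0.04],"delta_rot":[0,0,-0.94],"fingers":0}
    - {"dp":[0.188,-0.096,0.04],"delta_rot":[0,0,-0.94],"fingers":0}
    - {"dp":[0.197,-0.078,0.04],"delta_rot":[0,0,-0.94],"fingers":0}
    - {"dp":[0.203,-0.059,0.04],"delta_rot":[0,0,-0.94],"fingers":0}

```text
clock: 0.6
position: [0.3479, -0.3234, 0.2633]
ee_rot: [-0.0, 0.893, 0.45, 0.0]
contact_force: [0.0, -0.5, -0.2]
width: 0.0124
gripper_force: 0.0
```

Call:
servo_tool:
  moves:
    - {"dp":[0.208,-0.04,0.039],"delta_rot":[0,0,-0.94],"fingers":0}
    - {"dp":[0.211,-0.02,0.04],"delta_rot":[0,0,-0.94],"fingers":0}
    - {"dp":[0.211,0.0,0.039],"delta_rot":[0,0,-0.95],"fingers":0}
    - {"dp":[0.211,0.02,0.04],"delta_rot":[0,0,-0.94],"fingers":0}
    - {"dp":[0.208,0.039,0.039],"delta_rot":[0,0,-0.95],"fingers":0}

```text
clock: 1.1
position: [0.4402, -0.133, 0.224]
ee_rot: [-0.0, 0.763, 0.646, -0.0]
contact_force: [0.6, -0.8, -0.0]
width: -0.0001
gripper_force: 0.0
```

Call:
servo_tool:
  moves:
    - {"dp":[0.203,0.059,0.04],"delta_rot":[0,0,-0.94],"fingers":0}
    - {"dp":[0.196,0.078,0.039],"delta_rot":[0,0,-0.95],"fingers":0}
    - {"dp":[0.188,0.096,0.04],"delta_rot":[0,0,-0.94],"fingers":0}
    - {"dp":[0,0,0],"delta_rot":[0,0,0],"fingers":0}

```text
clock: 1.5
position: [0.4963, -0.0167, 0.1995]
ee_rot: [-0.001, 0.663, 0.748, 0.001]
contact_force: [-1.2, -0.8, 0.2]
width: 0.0003
gripper_force: 0.0
```

```bash
python3 - <<'E'
from plan import *
show(); w=W(-185,0)
plan([(w+[.093],1.685,3,0),(W(-162,0)+[.093],1.685,1,0)])
E
```

```text
t 1.5 p [ 0.4963 -0.0167  0.1995] press [-183.5    3.4  199.5] yaw 1.691 q [-0.001  0.663  0.748  0.001] F [-1.2 -0.8  0.2] w 0.0003 0.0 j [-0.18  0.24  1.83  0.    1.07 -0.3 ]
[{"dp": [-0.006, -0.003, 0.177], "delta_rot": [0, 0, 0.02], "fingers": 0}, {"dp": [-0.006, -0.002, 0.178], "delta_rot": [0, 0, 0.02], "fingers": 0}, {"dp": [-0.005, -0.003, 0.177], "delta_rot": [0, 0, 0.02], "fingers": 0}, {"dp": [0.0, 0.115, 0.0], "delta_rot": [0, 0, -0.0], "fingers": 0}]
```

Call:
servo_tool:
  moves:
    - {"dp":[-0.006,-0.003,0.177],"delta_rot":[0,0,0.02],"fingers":0}
    - {"dp":[-0.006,-0.002,0.178],"delta_rot":[0,0,0.02],"fingers":0}
    - {"dp":[-0.005,-0.003,0.177],"delta_rot":[0,0,0.02],"fingers":0}
    - {"dp":[0,0.1,0],"delta_rot":[0,0,0],"fingers":0}
    - {"dp":[0,0.05,0],"delta_rot":[0,0,0],"fingers":0}

```text
clock: 2.0
position: [0.5237, -0.0219, 0.0931]
ee_rot: [-0.001, 0.668, 0.744, -0.001]
contact_force: [-2.3, -0.6, 1.4]
width: 0.0
gripper_force: 1.1
```

Call:
servo_tool:
  moves:
    - {"dp":[0,0.05,0],"delta_rot":[0,0,0],"fingers":0}
    - {"dp":[0,0.05,0],"delta_rot":[0,0,0],"fingers":0}
    - {"dp":[0,0.03,0],"delta_rot":[0,0,0],"fingers":0}
    - {"dp":[0,0.03,0],"delta_rot":[0,0,0],"fingers":0}

```text
clock: 2.4
position: [0.5559, -0.0177, 0.0949]
ee_rot: [-0.0, 0.668, 0.744, -0.0]
contact_force: [-3.9, -0.0, 4.3]
width: 0.0
gripper_force: 2.8
```

```bash
python3 - <<'E'
from plan import *
show()
E
```

```text
t 2.4 p [ 0.5559 -0.0177  0.0949] press [-124.4   -4.3   94.9] yaw 1.679 q [-0.     0.668  0.744 -0.   ] F [-3.9 -0.   4.3] w 0.0 2.7980082399153616 j [-0.16  0.44  1.83 -0.    0.87 -0.26]
```

Call:
servo_tool:
  moves:
    - {"dp":[0.01,0.02,-0.01],"delta_rot":[0,0,0],"fingers":0}
    - {"dp":[0.01,0.02,0],"delta_rot":[0,0,0],"fingers":0}
    - {"dp":[0,0.015,0],"delta_rot":[0,0,0],"fingers":0}

```text
clock: 2.7
position: [0.5654, -0.0128, 0.0964]
ee_rot: [-0.001, 0.667, 0.745, -0.001]
contact_force: [-6.0, -3.5, 4.9]
width: 0.0002
gripper_force: 3.6
```

Call:
servo_tool:
  moves:
    - {"dp":[0,0.01,0],"delta_rot":[0,0,0],"fingers":0}
    - {"dp":[0,0,0],"delta_rot":[0,0,0],"fingers":0}

```text
clock: 2.9
position: [0.5675, -0.0126, 0.0965]
ee_rot: [-0.0, 0.668, 0.744, -0.001]
contact_force: [-3.6, -3.7, 4.1]
width: 0.0002
gripper_force: 2.7
```

```bash
python3 - <<'E'
from plan import *
show()
E
```

```text
t 2.9 p [ 0.5675 -0.0126  0.0965] press [-112.3   -0.5   96.5] yaw 1.679 q [-0.     0.668  0.744 -0.001] F [-3.6 -3.7  4.1] w 0.0002 2.7457116818186478 j [-0.14  0.46  1.8  -0.    0.88 -0.25]
```

Call:
servo_tool:
  moves:
    - {"dp":[0,0.01,0],"delta_rot":[0,0,0],"fingers":0}
    - {"dp":[0,0.01,0],"delta_rot":[0,0,0],"fingers":0}

```text
clock: 3.1
position: [0.5709, -0.0122, 0.0965]
ee_rot: [-0.001, 0.668, 0.744, -0.001]
contact_force: [-5.1, -2.6, 4.0]
width: -0.0003
gripper_force: 3.2
```

Call:
servo_tool:
  moves:
    - {"dp":[0,0.005,0],"delta_rot":[0,0,0],"fingers":0}
    - {"dp":[0,0.005,0],"delta_rot":[0,0,0],"fingers":0}

```text
clock: 3.3
position: [0.5719, -0.012, 0.0964]
ee_rot: [-0.002, 0.668, 0.745, -0.002]
contact_force: [-8.3, -3.2, 7.4]
width: 0.0
gripper_force: 5.0
```

```bash
python3 - <<'E'
from plan import *
show()
E
```

```text
t 3.3 p [ 0.5719 -0.012   0.0964] press [-107.8   -0.4   96.4] yaw 1.68 q [-0.002  0.668  0.745 -0.002] F [-8.3 -3.2  7.4] w 0.0 5.0466778926420375 j [-0.14  0.46  1.79 -0.    0.89 -0.25]
```

Call:
servo_tool:
  moves:
    - {"dp":[0,0.005,0],"delta_rot":[0,0,0],"fingers":0}
    - {"dp":[0,0.005,0],"delta_rot":[0,0,0],"fingers":0}

```text
clock: 3.5
position: [0.5721, -0.012, 0.0963]
ee_rot: [-0.003, 0.667, 0.745, -0.004]
contact_force: [-13.1, -5.3, 10.7]
width: -0.0003
gripper_force: 7.0
```

Call:
servo_tool:
  moves:
    - {"dp":[0,0.005,0],"delta_rot":[0,0,0],"fingers":0}
    - {"dp":[0,0,0],"delta_rot":[0,0,0],"fingers":0}

```text
clock: 3.7
position: [0.5722, -0.0119, 0.0963]
ee_rot: [-0.004, 0.667, 0.745, -0.004]
contact_force: [-12.9, -4.9, 11.3]
width: 0.0001
gripper_force: 7.3
```

```bash
python3 - <<'E'
from plan import *
from rig import imaging
import cv2
show()
p,d=imaging.get_image("side"); c=imaging.calibration("side")
np.savez("side1.npz",p=p,d=d,K=c["intrinsics"],R=c["R"],t=c["t"])
from h import cloud
X,c,u,v=cloud("side1.npz")
L=(X[:,:2]-O)@np.array([[np.cos(YAW),-np.sin(YAW)],[np.sin(YAW),np.cos(YAW)]])
m=(abs(L[:,0]+80)<50)&(abs(L[:,1])<.03)&(L[:,0]<-.035)&(L[:,0]>-.16)&(X[:,2]>.05)&(X[:,2]<.075)
print(np.percentile(L[m],[0,1,2,5,50,98,100],axis=0).round(4),m.sum())
cv2.imwrite("pics/s1.png",cv2.resize(p[150:290,210:370,::-1],None,fx=4,fy=4))
E
```

```text
t 3.7 p [ 0.5722 -0.0119  0.0963] press [-107.6   -0.4   96.3] yaw 1.68 q [-0.004  0.667  0.745 -0.004] F [-12.9  -4.9  11.3] w 0.0001 7.315608247718046 j [-0.14  0.46  1.79 -0.    0.9  -0.25]Traceback (most recent call last):
  File "<stdin>", line 11, in <module>
    return _quantile_unchecked(
        a, q, axis, out, overwrite_input, method, keepdims, weights)
    return _ureduce(a,
                    func=_quantile_ureduce_func,
    ...<5 lines>...
                    overwrite_input=overwrite_input,
                    method=method)
    r = func(a, **kwargs)
    result = _quantile(arr,
                       quantiles=q,
    ...<2 lines>...
                       out=out,
                       weights=wgt)
    slices_having_nans = np.isnan(arr[-1, ...])
                                  ~~~^^^^^^^^^
IndexError: index -1 is out of bounds for axis 0 with size 0
```

```bash
cat > chk.py <<'E'
from plan import *
from rig import imaging
import cv2
from h import cloud
def front(name,tag,z0=.05,z1=.075):
    p,d=imaging.get_image(name); c=imaging.calibration(name); f=f"{name}{tag}.npz"
    np.savez(f,p=p,d=d,K=c["intrinsics"],R=c["R"],t=c["t"])
    X,c,u,v=cloud(f)
    L=(X[:,:2]-O)@np.array([[np.cos(YAW),-np.sin(YAW)],[np.sin(YAW),np.cos(YAW)]])
    m=(abs(L[:,1])<.03)&(L[:,0]<-.035)&(L[:,0]>-.2)&(X[:,2]>z0)&(X[:,2]<z1)
    print(name,"case top",m.sum(),[np.percentile(L[m,0],k).round(4) for k in (0,1,2,5,98)],"y",np.percentile(L[m,1],[2,98]).round(4),"z",np.median(X[m,2]).round(4))
    return p
E
python3 - <<'E'
from chk import *
front("scene",1)
p=front("side",1)
cv2.imwrite("pics/s1.png",cv2.resize(p[130:290,210:370,::-1],None,fx=3.7,fy=3.7))
E
```

```text
scene case top 104 [np.float64(-0.1154), np.float64(-0.0962), np.float64(-0.0954), np.float64(-0.0822), np.float64(-0.0367)] y [-0.0243  0.0151] z 0.0624
side case top 247 [np.float64(-0.1332), np.float64(-0.1261), np.float64(-0.1233), np.float64(-0.119), np.float64(-0.036)] y [-0.0123  0.0282] z 0.062
```

View pics/s1.png

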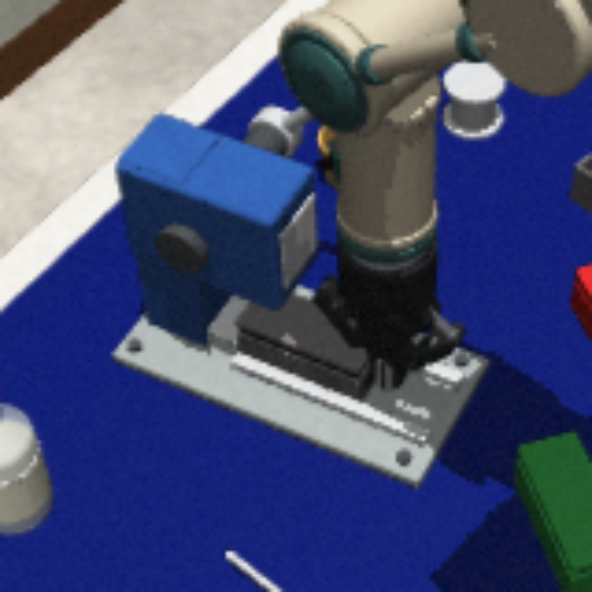

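```bash
python3 - <<'E'
from plan import *
show()
plan([(W(-130,0)+[.1],1.685,1,0),(W(-140,-20)+[.40],1.685,7,1),(W(-62,-142)+[.41],1.685,4,1),(W(-62,-142)+[.33],1.685,3,1)])
E
```

```text
t 3.85 p [ 0.5722 -0.012   0.0963] press [-107.5   -0.4   96.3] yaw 1.68 q [-0.004  0.667  0.745 -0.004] F [-13.4  -4.2  10.2] w -0.0 7.258014824765269 j [-0.14  0.46  1.79 -0.    0.9  -0.25]
[{"dp": [0.002, -0.112, -0.019], "delta_rot": [0, 0, -0.05], "fingers": 0}, {"dp": [-0.014, -0.007, -0.214], "delta_rot": [0, 0, 0.0], "fingers": 1}, {"dp": [-0.014, -0.007, -0.214], "delta_rot": [0, 0, 0.0], "fingers": 1}, {"dp": [-0.014, -0.007, -0.214], "delta_rot": [0, 0, 0.0], "fingers": 1}, {"dp": [-0.015, -0.007, -0.214], "delta_rot": [0, 0, 0.0], "fingers": 1}]
[{"dp": [-0.014, -0.007, -0.215], "delta_rot": [0, 0, 0.0], "fingers": 1}, {"dp": [-0.015, -0.008, -0.214], "delta_rot": [0, 0, 0.0], "fingers": 1}, {"dp": [-0.014, -0.007, -0.215], "delta_rot": [0, 0, 0.0], "fingers": 1}, {"dp": [-0.153, 0.097, -0.012], "delta_rot": [0, 0, 0.0], "fingers": 1}, {"dp": [-0.153, 0.097, -0.013], "delta_rot": [0, 0, 0.0], "fingers": 1}]
[{"dp": [-0.152, 0.098, -0.012], "delta_rot": [0, 0, 0.0], "fingers": 1}, {"dp": [-0.153, 0.097, -0.013], "delta_rot": [0, 0, 0.0], "fingers": 1}, {"dp": [0.0, 0.0, 0.133], "delta_rot": [0, 0, 0.0], "fingers": 1}, {"dp": [0.0, 0.0, 0.134], "delta_rot": [0, 0, 0.0], "fingers": 1}, {"dp": [0.0, 0.0, 0.133], "delta_rot": [0, 0, 0.0], "fingers": 1}]
```

Call:
servo_tool:
  moves:
    - {"dp":[0.002,-0.112,-0.019],"delta_rot":[0,0,-0.05],"fingers":0}
    - {"dp":[-0.014,-0.007,-0.214],"delta_rot":[0,0,0],"fingers":0}
    - {"dp":[-0.014,-0.007,-0.214],"delta_rot":[0,0,0],"fingers":0}
    - {"dp":[-0.014,-0.007,-0.214],"delta_rot":[0,0,0],"fingers":1}
    - {"dp":[-0.015,-0.007,-0.214],"delta_rot":[0,0,0],"fingers":1}

```text
clock: 4.35
position: [0.5511, -0.0251, 0.2733]
ee_rot: [0.001, 0.666, 0.746, 0.001]
contact_force: [0.3, -0.1, -0.4]
width: 0.0278
gripper_force: 0.0
```

Call:
servo_tool:
  moves:
    - {"dp":[-0.014,-0.007,-0.215],"delta_rot":[0,0,0],"fingers":1}
    - {"dp":[-0.015,-0.008,-0.214],"delta_rot":[0,0,0],"fingers":1}
    - {"dp":[-0.014,-0.007,-0.215],"delta_rot":[0,0,0],"fingers":1}
    - {"dp":[-0.153,0.097,-0.012],"delta_rot":[0,0,0],"fingers":1}
    - {"dp":[-0.153,0.097,-0.013],"delta_rot":[0,0,0],"fingers":1}

```text
clock: 4.85
position: [0.5938, -0.0906, 0.4083]
ee_rot: [0.003, 0.665, 0.747, 0.002]
contact_force: [0.3, 0.3, 0.3]
width: 0.0853
gripper_force: 0.0
```

Call:
servo_tool:
  moves:
    - {"dp":[-0.152,0.098,-0.012],"delta_rot":[0,0,0],"fingers":1}
    - {"dp":[-0.153,0.097,-0.013],"delta_rot":[0,0,0],"fingers":1}
    - {"dp":[0,0,0],"delta_rot":[0,0,0],"fingers":1}

```text
clock: 5.15
position: [0.6414, -0.1506, 0.4087]
ee_rot: [0.001, 0.667, 0.745, -0.0]
contact_force: [-0.1, 1.0, -0.7]
width: 0.0855
gripper_force: 0.0
```

```bash
python3 - <<'E'
from plan import *
from rig import imaging
import cv2
from scipy.spatial.transform import Rotation as Ro
s=show()
p,d=imaging.get_image("wrist"); c=imaging.calibration("wrist"); K=c["intrinsics"]; H=c["hand_eye"]
v,u=np.nonzero((d>.05)&(d<.4)); D=d[v,u]; C=np.linalg.inv(K)@np.stack([u*D,v*D,D])
T=(H[:3,:3]@C).T+H[:3,3]; q=s["ee_rot"]; X=T@Ro.from_quat([q[1],q[2],q[3],q[0]]).as_matrix().T+s["position"]
L=(X[:,:2]-O)@np.array([[np.cos(YAW),-np.sin(YAW)],[np.sin(YAW),np.cos(YAW)]])
m=(abs(L[:,0]+.062)<.03)&(L[:,1]<-.12)&(L[:,1]>-.18)&(X[:,2]>.255)&(X[:,2]<.31)
print("handle",m.sum(),np.percentile(L[m],[2,50,98],axis=0).round(4),np.percentile(X[m,2],[2,50,98]).round(4))
cv2.imwrite("pics/w1.png",p[:,:,::-1])
plan([(W(-62,-142)+[.33],1.685,3,1)])
E
```

```text
t 5.15 p [ 0.6414 -0.1506  0.4087] press [ -54.6 -146.   408.7] yaw 1.681 q [ 0.001  0.667  0.745 -0.   ] F [-0.1  1.  -0.7] w 0.0855 0.0 j [-0.34  0.37  1.11 -0.    1.66 -0.45]
handle 1801 [[-0.0708 -0.1682]
 [-0.0603 -0.1434]
 [-0.0502 -0.1209]] [0.2791 0.2868 0.289 ]
[{"dp": [0.003, -0.01, 0.131], "delta_rot": [0, 0, -0.01], "fingers": 1}, {"dp": [0.003, -0.01, 0.132], "delta_rot": [0, 0, -0.01], "fingers": 1}, {"dp": [0.003, -0.011, 0.131], "delta_rot": [0, 0, -0.01], "fingers": 1}]
```

View pics/w1.png

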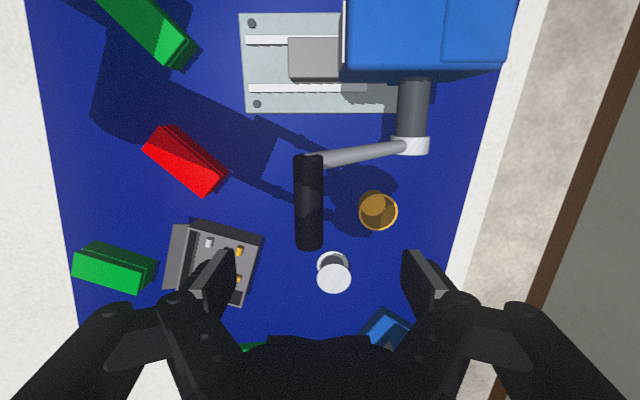

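The wrist picture shows the handle at (308,200), lying between the fingers, with its axis at press x -60 and z 278, as expected. I'll go down and grip it.

Call:
servo_tool:
  moves:
    - {"dp":[0.003,-0.009,0.131],"delta_rot":[0,0,0],"fingers":1}
    - {"dp":[0.003,-0.009,0.132],"delta_rot":[0,0,0],"fingers":1}
    - {"dp":[0.003,-0.009,0.131],"delta_rot":[0,0,0],"fingers":1}
    - {"dp":[0,0,0],"delta_rot":[0,0,0],"fingers":0.4}
    - {"dp":[0,0,0],"delta_rot":[0,0,0],"fingers":0.4}
  force: 60

```text
clock: 5.7
position: [0.6327, -0.1449, 0.332]
ee_rot: [0.0, 0.666, 0.746, 0.0]
contact_force: [0.8, -0.7, 0.7]
width: 0.0591
gripper_force: 0.0
```

Call:
servo_tool:
  moves:
    - {"dp":[0,0,0],"delta_rot":[0,0,0],"fingers":0}
    - {"dp":[0,0,0],"delta_rot":[0,0,0],"fingers":0}
    - {"dp":[0,0,0],"delta_rot":[0,0,0],"fingers":0}
  force: 60

```text
clock: 6.0
position: [0.6334, -0.1458, 0.3331]
ee_rot: [0.002, 0.666, 0.746, 0.001]
contact_force: [0.9, 0.2, 2.4]
width: 0.0202
gripper_force: 58.5
```

```bash
cat > arc.py <<'E'
from plan import *
def arc(a0,a1,n,off,f=0):
    """lever angle a0->a1 in n rows; off = TCP minus bar axis, press mm (x,z); y kept"""
    s=readout.get_state(); p=s["position"]; a=yaw(s["ee_rot"]); y=loc(p)[1]
    way=[]
    for k in range(1,n+1):
        t=.85-(a0+(a1-a0)*k/n); x=50-170*np.cos(t)+off[0]; z=150+170*np.sin(t)+off[1]
        way.append((W(x,y)+[z/1e3],a,1,f))
    plan(way,p,a)
E
python3 - <<'E'
from arc import *
s=show(); l=loc(s["position"]); off=(l[0]+62.2,l[2]-277.7); print(off)
arc(0,.8,16,off)
E
```

```text
t 6.0 p [ 0.6334 -0.1458  0.3331] press [ -61.9 -140.4  333.1] yaw 1.684 q [0.002 0.666 0.746 0.001] F [0.9 0.2 2.4] w 0.0202 58.46859097480774 j [-0.33  0.38  1.28  0.    1.48 -0.45]
(np.float64(0.30000000000000426), np.float64(55.400000000000034))
[{"dp": [0.0, -0.031, 0.029], "delta_rot": [0, 0, -0.0], "fingers": 0}, {"dp": [0.0, -0.03, 0.03], "delta_rot": [0, 0, -0.0], "fingers": 0}, {"dp": [0.0, -0.028, 0.032], "delta_rot": [0, 0, -0.0], "fingers": 0}, {"dp": [0.0, -0.027, 0.033], "delta_rot": [0, 0, -0.0], "fingers": 0}, {"dp": [0.0, -0.024, 0.035], "delta_rot": [0, 0, -0.0], "fingers": 0}]
[{"dp": [0.0, -0.023, 0.035], "delta_rot": [0, 0, -0.0], "fingers": 0}, {"dp": [0.0, -0.022, 0.037], "delta_rot": [0, 0, -0.0], "fingers": 0}, {"dp": [0.0, -0.019, 0.038], "delta_rot": [0, 0, -0.0], "fingers": 0}, {"dp": [0.0, -0.018, 0.039], "delta_rot": [0, 0, -0.0], "fingers": 0}, {"dp": [0.0, -0.015, 0.039], "delta_rot": [0, 0, -0.0], "fingers": 0}]
[{"dp": [0.0, -0.014, 0.04], "delta_rot": [0, 0, -0.0], "fingers": 0}, {"dp": [0.0, -0.011, 0.041], "delta_rot": [0, 0, -0.0], "fingers": 0}, {"dp": [0.0, -0.01, 0.042], "delta_rot": [0, 0, -0.0], "fingers": 0}, {"dp": [0.0, -0.007, 0.042], "delta_rot": [0, 0, -0.0], "fingers": 0}, {"dp": [0.0, -0.006, 0.042], "delta_rot": [0, 0, -0.0], "fingers": 0}]
[{"dp": [0.0, -0.003, 0.042], "delta_rot": [0, 0, -0.0], "fingers": 0}]
```

Call:
servo_tool:
  moves:
    - {"dp":[0,-0.031,0.029],"delta_rot":[0,0,0],"fingers":0}
    - {"dp":[0,-0.03,0.03],"delta_rot":[0,0,0],"fingers":0}
    - {"dp":[0,-0.028,0.032],"delta_rot":[0,0,0],"fingers":0}
    - {"dp":[0,-0.027,0.033],"delta_rot":[0,0,0],"fingers":0}
    - {"dp":[0,-0.024,0.035],"delta_rot":[0,0,0],"fingers":0}

```text
clock: 6.5
position: [0.6078, -0.1487, 0.303]
ee_rot: [0.005, 0.666, 0.746, 0.004]
contact_force: [1.6, 2.1, 11.6]
width: 0.0202
gripper_force: 62.3
```

```bash
python3 - <<'E'
from arc import *
s=show(); 
arc(.25,.55,6,(.3,55.4))
E
```

```text
t 6.5 p [ 0.6078 -0.1487  0.303 ] press [ -87.8 -140.4  303. ] yaw 1.684 q [0.005 0.666 0.746 0.004] F [ 1.6  2.1 11.6] w 0.0202 62.31178879737854 j [-0.35  0.35  1.4   0.    1.38 -0.47]
[{"dp": [0.0, -0.034, 0.044], "delta_rot": [0, 0, -0.0], "fingers": 0}, {"dp": [0.0, -0.022, 0.037], "delta_rot": [0, 0, -0.0], "fingers": 0}, {"dp": [0.0, -0.019, 0.037], "delta_rot": [0, 0, -0.0], "fingers": 0}, {"dp": [0.0, -0.018, 0.039], "delta_rot": [0, 0, -0.0], "fingers": 0}, {"dp": [0.0, -0.015, 0.04], "delta_rot": [0, 0, -0.0], "fingers": 0}]
[{"dp": [0.0, -0.014, 0.04], "delta_rot": [0, 0, -0.0], "fingers": 0}]
```

Call:
servo_tool:
  moves:
    - {"dp":[0,-0.026,0.038],"delta_rot":[0,0,0],"fingers":0}
    - {"dp":[0,-0.022,0.037],"delta_rot":[0,0,0],"fingers":0}
    - {"dp":[0,-0.019,0.037],"delta_rot":[0,0,0],"fingers":0}
    - {"dp":[0,-0.018,0.039],"delta_rot":[0,0,0],"fingers":0}
    - {"dp":[0,-0.015,0.04],"delta_rot":[0,0,0],"fingers":0}

```text
clock: 7.0
position: [0.5883, -0.151, 0.2648]
ee_rot: [0.005, 0.666, 0.746, 0.004]
contact_force: [1.1, 3.1, 12.0]
width: 0.0201
gripper_force: 66.4
```

```bash
python3 - <<'E'
from arc import *
s=show(); l=loc(s["position"]); print("lever est", .85-np.arctan2(l[2]-55.4-150,50-l[0]+.3), "r",np.hypot(l[2]-205.4,50.3-l[0]))
arc(.5,.8,6,(.3,55.4))
E
```

```text
t 7.0 p [ 0.5883 -0.151   0.2648] press [-107.4 -140.4  264.8] yaw 1.683 q [0.005 0.666 0.746 0.004] F [ 1.1  3.1 12. ] w 0.0201 66.4169454574585 j [-0.37  0.34  1.51  0.    1.28 -0.48]
lever est 0.4897707948559224 r 168.5160229770451
[{"dp": [0.0, -0.023, 0.046], "delta_rot": [0, 0, -0.0], "fingers": 0}, {"dp": [0.0, -0.012, 0.041], "delta_rot": [0, 0, -0.0], "fingers": 0}, {"dp": [0.0, -0.009, 0.041], "delta_rot": [0, 0, -0.0], "fingers": 0}, {"dp": [0.0, -0.008, 0.042], "delta_rot": [0, 0, -0.0], "fingers": 0}, {"dp": [0.0, -0.005, 0.042], "delta_rot": [0, 0, -0.0], "fingers": 0}]
[{"dp": [0.0, -0.003, 0.042], "delta_rot": [0, 0, -0.0], "fingers": 0}]
```

Call:
servo_tool:
  moves:
    - {"dp":[0,-0.018,0.043],"delta_rot":[0,0,0],"fingers":0}
    - {"dp":[0,-0.012,0.041],"delta_rot":[0,0,0],"fingers":0}
    - {"dp":[0,-0.009,0.041],"delta_rot":[0,0,0],"fingers":0}
    - {"dp":[0,-0.008,0.042],"delta_rot":[0,0,0],"fingers":0}
    - {"dp":[0,-0.005,0.042],"delta_rot":[0,0,0],"fingers":0}

```text
clock: 7.5
position: [0.5778, -0.1522, 0.2231]
ee_rot: [0.004, 0.666, 0.746, 0.003]
contact_force: [-0.3, 3.6, 13.7]
width: 0.0201
gripper_force: 71.3
```

```bash
cat >> arc.py <<'E'
def est():
    s=show(); l=loc(s["position"]); print("lever est", .85-np.arctan2(l[2]-55.4-150,50-l[0]+.3), "r",np.hypot(l[2]-205.4,50.3-l[0]))
E
python3 - <<'E'
from arc import *
est()
arc(.75,.95,8,(.3,55.4))
E
```

```text
t 7.5 p [ 0.5778 -0.1522  0.2231] press [-117.9 -140.4  223.1] yaw 1.683 q [0.004 0.666 0.746 0.003] F [-0.3  3.6 13.7] w 0.0201 71.30419850349426 j [-0.38  0.36  1.59  0.    1.18 -0.49]
lever est 0.7451540095242747 r 169.12873794834513
[{"dp": [0.0, -0.007, 0.025], "delta_rot": [0, 0, -0.0], "fingers": 0}, {"dp": [0.0, -0.001, 0.021], "delta_rot": [0, 0, -0.0], "fingers": 0}, {"dp": [0.0, -0.001, 0.021], "delta_rot": [0, 0, -0.0], "fingers": 0}, {"dp": [0.0, 0.0, 0.022], "delta_rot": [0, 0, -0.0], "fingers": 0}, {"dp": [0.0, 0.0, 0.021], "delta_rot": [0, 0, -0.0], "fingers": 0}]
[{"dp": [0.0, 0.001, 0.021], "delta_rot": [0, 0, -0.0], "fingers": 0}, {"dp": [0.0, 0.001, 0.021], "delta_rot": [0, 0, -0.0], "fingers": 0}, {"dp": [0.0, 0.002, 0.021], "delta_rot": [0, 0, -0.0], "fingers": 0}]
```

Call:
servo_tool:
  moves:
    - {"dp":[0,-0.004,0.022],"delta_rot":[0,0,0],"fingers":0}
    - {"dp":[0,-0.001,0.021],"delta_rot":[0,0,0],"fingers":0}
    - {"dp":[0,-0.001,0.021],"delta_rot":[0,0,0],"fingers":0}
    - {"dp":[0,0,0.022],"delta_rot":[0,0,0],"fingers":0}
    - {"dp":[0,0,0.021],"delta_rot":[0,0,0],"fingers":0}

```text
clock: 8.0
position: [0.5762, -0.1523, 0.2021]
ee_rot: [0.004, 0.666, 0.746, 0.003]
contact_force: [-0.5, 4.4, 15.8]
width: 0.0203
gripper_force: 73.5
```

Call:
servo_tool:
  moves:
    - {"dp":[0,0.001,0.018],"delta_rot":[0,0,0],"fingers":0}
    - {"dp":[0,0,0],"delta_rot":[0,0,0],"fingers":0}

```text
clock: 8.2
position: [0.5762, -0.1524, 0.1988]
ee_rot: [0.004, 0.666, 0.746, 0.003]
contact_force: [-3.1, 4.3, 17.2]
width: 0.0197
gripper_force: 73.5
```

```bash
python3 - <<'E'
from arc import *
est()
E
```

```text
t 8.2 p [ 0.5762 -0.1524  0.1988] press [-119.5 -140.4  198.8] yaw 1.683 q [0.004 0.666 0.746 0.003] F [-3.1  4.3 17.2] w 0.0197 73.54573845863342 j [-0.38  0.38  1.63  0.    1.13 -0.49]
lever est 0.8888497008685567 r 169.92822014015212
```

Call:
servo_tool:
  moves:
    - {"dp":[0,0.001,0.012],"delta_rot":[0,0,0],"fingers":0}
    - {"dp":[0,0.001,0.012],"delta_rot":[0,0,0],"fingers":0}
    - {"dp":[0,0.001,0.01],"delta_rot":[0,0,0],"fingers":0}

```text
clock: 8.5
position: [0.5763, -0.1523, 0.1916]
ee_rot: [0.003, 0.666, 0.746, 0.002]
contact_force: [-3.6, 2.4, 16.1]
width: 0.0202
gripper_force: 74.5
```

Call:
servo_tool:
  moves:
    - {"dp":[0,0,0.006],"delta_rot":[0,0,0],"fingers":0}

```text
clock: 8.6
position: [0.5763, -0.1523, 0.1906]
ee_rot: [0.003, 0.666, 0.746, 0.002]
contact_force: [-3.1, 2.2, 17.4]
width: 0.0208
gripper_force: 74.6
```

```bash
python3 - <<'E'
from arc import *
est()
E
```

```text
t 8.6 p [ 0.5763 -0.1523  0.1906] press [-119.4 -140.4  190.6] yaw 1.683 q [0.003 0.666 0.746 0.002] F [-3.1  2.2 17.4] w 0.0208 74.60060119628906 j [-0.38  0.39  1.64  0.    1.11 -0.49]
lever est 0.9369926169017454 r 170.34415164601336
```

Call:
servo_tool:
  moves:
    - {"dp":[0,0,0.006],"delta_rot":[0,0,0],"fingers":0}

```text
clock: 8.7
position: [0.5764, -0.1523, 0.1897]
ee_rot: [0.003, 0.666, 0.746, 0.002]
contact_force: [-3.7, 3.3, 18.2]
width: 0.0202
gripper_force: 74.7
```

Call:
servo_tool:
  moves:
    - {"dp":[0,0,0.006],"delta_rot":[0,0,0],"fingers":0}

```text
clock: 8.8
position: [0.5764, -0.1524, 0.1887]
ee_rot: [0.003, 0.666, 0.746, 0.002]
contact_force: [-4.7, 3.1, 17.9]
width: 0.0199
gripper_force: 74.7
```

```bash
python3 - <<'E'
from arc import *
est()
E
```

```text
t 8.8 p [ 0.5764 -0.1524  0.1887] press [-119.3 -140.4  188.7] yaw 1.683 q [0.003 0.666 0.746 0.002] F [-4.7  3.1 17.9] w 0.0199 74.74133491516113 j [-0.38  0.39  1.64  0.    1.11 -0.49]
lever est 0.948150582775079 r 170.42021593695978
```

Call:
servo_tool:
  moves:
    - {"dp":[0,0,0.005],"delta_rot":[0,0,0],"fingers":0}

```text
clock: 8.9
position: [0.5763, -0.1523, 0.1873]
ee_rot: [0.003, 0.666, 0.746, 0.002]
contact_force: [-0.4, 2.5, 11.3]
width: 0.0201
gripper_force: 75.1
```

Call:
servo_tool:
  moves:
    - {"dp":[0,0,0.005],"delta_rot":[0,0,0],"fingers":0}

```text
clock: 9.0
position: [0.5765, -0.1523, 0.1858]
ee_rot: [0.003, 0.666, 0.746, 0.002]
contact_force: [-1.0, 3.2, 11.6]
width: 0.02
gripper_force: 75.2
```

```bash
python3 - <<'E'
from arc import *
est()
E
```

```text
t 9.0 p [ 0.5765 -0.1523  0.1858] press [-119.3 -140.4  185.8] yaw 1.683 q [0.003 0.666 0.746 0.002] F [-1.   3.2 11.6] w 0.02 75.24791479110718 j [-0.38  0.39  1.64  0.    1.1  -0.49]
lever est 0.965055640416329 r 170.72879077648267
```

Call:
servo_tool:
  moves:
    - {"dp":[0,0,0.005],"delta_rot":[0,0,0],"fingers":0}

```text
clock: 9.1
position: [0.5765, -0.1523, 0.1848]
ee_rot: [0.003, 0.666, 0.746, 0.002]
contact_force: [-0.8, 3.4, 13.4]
width: 0.0202
gripper_force: 75.3
```

Call:
servo_tool:
  moves:
    - {"dp":[0,0,0.005],"delta_rot":[0,0,0],"fingers":0}

```text
clock: 9.2
position: [0.5766, -0.1523, 0.1839]
ee_rot: [0.003, 0.666, 0.746, 0.002]
contact_force: [-1.1, 3.6, 14.4]
width: 0.0199
gripper_force: 75.4
```

```bash
python3 - <<'E'
from arc import *
est()
E
```

```text
t 9.2 p [ 0.5766 -0.1523  0.1839] press [-119.1 -140.4  183.9] yaw 1.683 q [0.003 0.666 0.746 0.002] F [-1.1  3.6 14.4] w 0.0199 75.39687752723694 j [-0.38  0.39  1.64  0.    1.1  -0.49]
lever est 0.9762435664279672 r 170.75892363211943
```

Call:
servo_tool:
  moves:
    - {"dp":[0,0,0.005],"delta_rot":[0,0,0],"fingers":0}

```text
clock: 9.3
position: [0.5767, -0.1523, 0.183]
ee_rot: [0.003, 0.666, 0.746, 0.002]
contact_force: [-2.1, 2.7, 15.2]
width: 0.02
gripper_force: 75.5
```

Call:
servo_tool:
  moves:
    - {"dp":[0,0,0.005],"delta_rot":[0,0,0],"fingers":0}

```text
clock: 9.4
position: [0.5767, -0.1523, 0.1822]
ee_rot: [0.003, 0.666, 0.746, 0.002]
contact_force: [-2.3, 3.5, 15.5]
width: 0.0203
gripper_force: 75.5
```

```bash
python3 - <<'E'
from arc import *
from rig import imaging
from chk import cloud
est()
for n in ("scene","side"):
    p,d=imaging.get_image(n); c=imaging.calibration(n); f=f"{n}2.npz"
    np.savez(f,p=p,d=d,K=c["intrinsics"],R=c["R"],t=c["t"])
    X,c,u,v=cloud(f)
    L=(X[:,:2]-O)@np.array([[np.cos(YAW),-np.sin(YAW)],[np.sin(YAW),np.cos(YAW)]])
    m=(L[:,1]<-.095)&(L[:,1]>-.113)&(L[:,0]<.03)&(L[:,0]>-.1)&(X[:,2]>.1)&(X[:,2]<.2)
    if m.sum()>20:
        for a in np.arange(-.1,.03,.02):
            k=m&(abs(L[:,0]-a)<.01)
            if k.sum()>2: print(n,a.round(2),k.sum(),"rod top z",np.percentile(X[k,2],[10,50,90]).round(4), "expect",.15+.017/.169*(a-.05)+.007)
    if n=="scene": cv2=__import__("cv2"); cv2.imwrite("pics/s2.png",cv2.resize(p[180:290,280:420,::-1],None,fx=5,fy=5))
E
```

```text
t 9.4 p [ 0.5767 -0.1523  0.1822] press [-119.  -140.4  182.2] yaw 1.683 q [0.003 0.666 0.746 0.002] F [-2.3  3.5 15.5] w 0.0203 75.52574515342712 j [-0.38  0.39  1.65  0.    1.09 -0.49]
lever est 0.9861866143171145 r 170.88221089393713
scene -0.1 5 rod top z [0.1425 0.1443 0.1459] expect 0.14191124260355029
scene -0.08 9 rod top z [0.143  0.1455 0.1496] expect 0.14392307692307693
scene -0.06 32 rod top z [0.143  0.147  0.1498] expect 0.14593491124260355
scene -0.04 32 rod top z [0.145  0.1489 0.1524] expect 0.14794674556213017
scene -0.02 30 rod top z [0.1482 0.1521 0.1566] expect 0.1499585798816568
scene 0.0 32 rod top z [0.1479 0.1523 0.1557] expect 0.15197041420118343
scene 0.02 31 rod top z [0.149  0.1545 0.1581] expect 0.15398224852071007
side -0.1 16 rod top z [0.1404 0.1439 0.146 ] expect 0.14191124260355029
side -0.08 28 rod top z [0.1397 0.1445 0.1492] expect 0.14392307692307693
side -0.06 31 rod top z [0.1422 0.1465 0.15  ] expect 0.14593491124260355
side -0.04 29 rod top z [0.1436 0.1489 0.1505] expect 0.14794674556213017
side -0.02 28 rod top z [0.1438 0.1506 0.1541] expect 0.1499585798816568
side 0.0 28 rod top z [0.1466 0.1523 0.1548] expect 0.15197041420118343
side 0.02 31 rod top z [0.1486 0.1536 0.1565] expect 0.15398224852071007
```

View pics/s2.png

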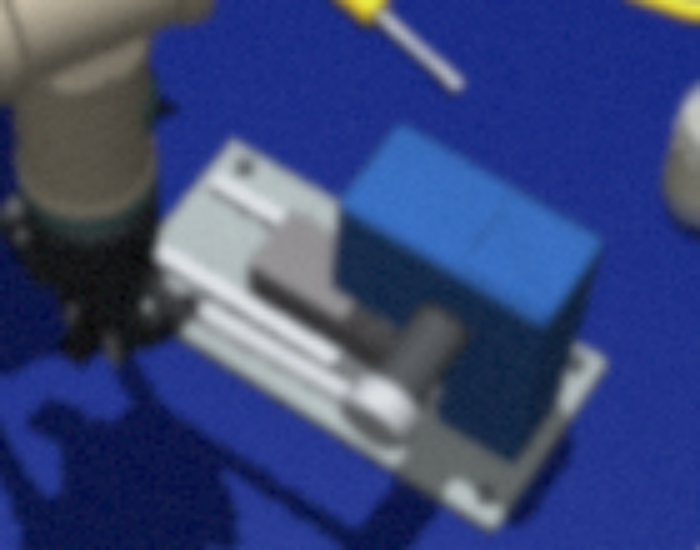

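Call:
servo_tool:
  moves:
    - {"dp":[0,0,0.01],"delta_rot":[0,0,0],"fingers":0}
  force: 90

```text
clock: 9.6
position: [0.5769, -0.1523, 0.1806]
ee_rot: [0.004, 0.666, 0.746, 0.003]
contact_force: [-2.6, 3.0, 17.1]
width: 0.0203
gripper_force: 87.1
```

Call:
servo_tool:
  moves:
    - {"dp":[0,0,0.005],"delta_rot":[0,0,0],"fingers":0}

```text
clock: 9.7
position: [0.5769, -0.1523, 0.1796]
ee_rot: [0.004, 0.666, 0.746, 0.003]
contact_force: [-2.0, 3.7, 16.7]
width: 0.02
gripper_force: 87.2
```

Call:
servo_tool:
  moves:
    - {"dp":[0,0,0.005],"delta_rot":[0,0,0],"fingers":0}

```text
clock: 9.8
position: [0.577, -0.1523, 0.1789]
ee_rot: [0.004, 0.666, 0.746, 0.003]
contact_force: [-4.1, 4.3, 20.6]
width: 0.0202
gripper_force: 87.6
```

Call:
servo_tool:
  moves:
    - {"dp":[0,0,0.005],"delta_rot":[0,0,0],"fingers":0}

```text
clock: 9.9
position: [0.577, -0.1523, 0.1787]
ee_rot: [0.004, 0.666, 0.746, 0.003]
contact_force: [-4.5, 5.1, 26.0]
width: 0.0199
gripper_force: 88.1
```

Call:
servo_tool:
  moves:
    - {"dp":[0,0,0.005],"delta_rot":[0,0,0],"fingers":0}

```text
clock: 10.0
position: [0.577, -0.1523, 0.1784]
ee_rot: [0.004, 0.666, 0.746, 0.003]
contact_force: [-7.1, 5.0, 30.5]
width: 0.0198
gripper_force: 88.5
```

Call:
servo_tool:
  moves:
    - {"dp":[0,0,0.005],"delta_rot":[0,0,0],"fingers":0}

```text
clock: 10.1
position: [0.5771, -0.1523, 0.1783]
ee_rot: [0.004, 0.666, 0.746, 0.003]
contact_force: [-7.7, 5.0, 34.3]
width: 0.0201
gripper_force: 88.9
```

Call:
servo_tool:
  moves:
    - {"dp":[0,0,0],"delta_rot":[0,0,0],"fingers":0}
    - {"dp":[0,0,0],"delta_rot":[0,0,0],"fingers":0}

```text
clock: 10.3
position: [0.577, -0.1522, 0.1784]
ee_rot: [0.005, 0.666, 0.746, 0.003]
contact_force: [-6.5, 4.9, 30.2]
width: 0.0201
gripper_force: 88.5
```

```bash
python3 - <<'E'
from arc import *
est()
arc(.95,0,20,(.1,45.3))
E
```

```text
t 10.3 p [ 0.577  -0.1522  0.1784] press [-118.7 -140.3  178.4] yaw 1.683 q [0.005 0.666 0.746 0.003] F [-6.5  4.9 30.2] w 0.0201 88.45897078514099 j [-0.38  0.4   1.65  0.    1.08 -0.49]
lever est 1.0084244752068847 r 171.14321488157222
[{"dp": [0.0, -0.005, -0.04], "delta_rot": [0, 0, -0.0], "fingers": 0}, {"dp": [0.0, -0.001, -0.04], "delta_rot": [0, 0, -0.0], "fingers": 0}, {"dp": [0.0, 0.001, -0.041], "delta_rot": [0, 0, -0.0], "fingers": 0}, {"dp": [0.0, 0.002, -0.04], "delta_rot": [0, 0, -0.0], "fingers": 0}, {"dp": [0.0, 0.005, -0.04], "delta_rot": [0, 0, -0.0], "fingers": 0}]
[{"dp": [0.0, 0.006, -0.04], "delta_rot": [0, 0, -0.0], "fingers": 0}, {"dp": [0.0, 0.009, -0.039], "delta_rot": [0, 0, -0.0], "fingers": 0}, {"dp": [0.0, 0.01, -0.039], "delta_rot": [0, 0, -0.0], "fingers": 0}, {"dp": [0.0, 0.012, -0.039], "delta_rot": [0, 0, -0.0], "fingers": 0}, {"dp": [0.0, 0.014, -0.038], "delta_rot": [0, 0, -0.0], "fingers": 0}]
[{"dp": [0.0, 0.016, -0.037], "delta_rot": [0, 0, -0.0], "fingers": 0}, {"dp": [0.0, 0.017, -0.036], "delta_rot": [0, 0, -0.0], "fingers": 0}, {"dp": [0.0, 0.019, -0.036], "delta_rot": [0, 0, -0.0], "fingers": 0}, {"dp": [0.0, 0.021, -0.035], "delta_rot": [0, 0, -0.0], "fingers": 0}, {"dp": [0.0, 0.023, -0.033], "delta_rot": [0, 0, -0.0], "fingers": 0}]
[{"dp": [0.001, 0.023, -0.033], "delta_rot": [0, 0, -0.0], "fingers": 0}, {"dp": [0.0, 0.026, -0.031], "delta_rot": [0, 0, -0.0], "fingers": 0}, {"dp": [0.0, 0.027, -0.03], "delta_rot": [0, 0, -0.0], "fingers": 0}, {"dp": [0.0, 0.028, -0.029], "delta_rot": [0, 0, -0.0], "fingers": 0}, {"dp": [0.0, 0.03, -0.027], "delta_rot": [0, 0, -0.0], "fingers": 0}]
```

Call:
servo_tool:
  moves:
    - {"dp":[0,-0.003,-0.04],"delta_rot":[0,0,0],"fingers":0}
    - {"dp":[0,-0.001,-0.04],"delta_rot":[0,0,0],"fingers":0}
    - {"dp":[0,0.001,-0.041],"delta_rot":[0,0,0],"fingers":0}
    - {"dp":[0,0.002,-0.04],"delta_rot":[0,0,0],"fingers":0}
    - {"dp":[0,0.005,-0.04],"delta_rot":[0,0,0],"fingers":0}

```text
clock: 10.8
position: [0.5771, -0.1524, 0.2129]
ee_rot: [0.002, 0.666, 0.746, 0.001]
contact_force: [2.5, 1.0, 4.8]
width: 0.02
gripper_force: 88.5
```

Call:
servo_tool:
  moves:
    - {"dp":[0,0.006,-0.04],"delta_rot":[0,0,0],"fingers":0}
    - {"dp":[0,0.009,-0.039],"delta_rot":[0,0,0],"fingers":0}
    - {"dp":[0,0.01,-0.039],"delta_rot":[0,0,0],"fingers":0}
    - {"dp":[0,0.012,-0.039],"delta_rot":[0,0,0],"fingers":0}
    - {"dp":[0,0.014,-0.038],"delta_rot":[0,0,0],"fingers":0}

```text
clock: 11.3
position: [0.5848, -0.1515, 0.2507]
ee_rot: [-0.0, 0.666, 0.746, -0.001]
contact_force: [2.0, -0.8, -2.6]
width: 0.0198
gripper_force: 87.6
```

```bash
python3 - <<'E'
from arc import *
est()
arc(.475,0,10,(.1,45.3))
E
```

```text
t 11.3 p [ 0.5848 -0.1515  0.2507] press [-110.9 -140.4  250.7] yaw 1.684 q [-0.     0.666  0.746 -0.001] F [ 2.  -0.8 -2.6] w 0.0198 87.64168381690979 j [-0.37  0.35  1.53 -0.    1.26 -0.48]
lever est 0.5760481396856463 r 167.44411007855723
[{"dp": [0.0, 0.03, -0.072], "delta_rot": [0, 0, -0.0], "fingers": 0}, {"dp": [0.0, 0.017, -0.036], "delta_rot": [0, 0, -0.0], "fingers": 0}, {"dp": [0.0, 0.019, -0.036], "delta_rot": [0, 0, -0.0], "fingers": 0}, {"dp": [0.0, 0.021, -0.034], "delta_rot": [0, 0, -0.0], "fingers": 0}, {"dp": [0.0, 0.023, -0.034], "delta_rot": [0, 0, -0.0], "fingers": 0}]
[{"dp": [0.0, 0.024, -0.032], "delta_rot": [0, 0, -0.0], "fingers": 0}, {"dp": [0.0, 0.025, -0.031], "delta_rot": [0, 0, -0.0], "fingers": 0}, {"dp": [0.0, 0.027, -0.031], "delta_rot": [0, 0, -0.0], "fingers": 0}, {"dp": [0.0, 0.028, -0.028], "delta_rot": [0, 0, -0.0], "fingers": 0}, {"dp": [0.0, 0.03, -0.028], "delta_rot": [0, 0, -0.0], "fingers": 0}]
```

Call:
servo_tool:
  moves:
    - {"dp":[0,0.015,-0.038],"delta_rot":[0,0,0],"fingers":0}
    - {"dp":[0,0.016,-0.037],"delta_rot":[0,0,0],"fingers":0}
    - {"dp":[0,0.017,-0.036],"delta_rot":[0,0,0],"fingers":0}
    - {"dp":[0,0.019,-0.036],"delta_rot":[0,0,0],"fingers":0}
    - {"dp":[0,0.021,-0.034],"delta_rot":[0,0,0],"fingers":0}

```text
clock: 11.8
position: [0.6005, -0.1496, 0.2871]
ee_rot: [-0.002, 0.666, 0.746, -0.002]
contact_force: [-6.4, -3.7, 2.5]
width: 0.0198
gripper_force: 87.6
```

Call:
servo_tool:
  moves:
    - {"dp":[0,0.023,-0.034],"delta_rot":[0,0,0],"fingers":0}
    - {"dp":[0,0.024,-0.032],"delta_rot":[0,0,0],"fingers":0}
    - {"dp":[0,0.025,-0.031],"delta_rot":[0,0,0],"fingers":0}

```text
clock: 12.1
position: [0.6133, -0.1482, 0.3071]
ee_rot: [-0.003, 0.666, 0.746, -0.004]
contact_force: [-12.2, -3.0, 7.5]
width: 0.0194
gripper_force: 87.5
```

```bash
python3 - <<'E'
from arc import *
s=show(); l=loc(s["position"]); print(.85-np.arctan2(l[2]-195.3,50-l[0]))
arc(.12,0,3,(.1,45.3))
E
```

```text
t 12.1 p [ 0.6133 -0.1482  0.3071] press [ -82.2 -140.4  307.1] yaw 1.684 q [-0.003  0.666  0.746 -0.004] F [-12.2  -3.    7.5] w 0.0194 87.49281406402588 j [-0.35  0.36  1.37 -0.    1.42 -0.46]
0.14801440208900107
[{"dp": [0.0, 0.051, -0.033], "delta_rot": [0, 0, -0.0], "fingers": 0}, {"dp": [0.0, 0.024, -0.024], "delta_rot": [0, 0, -0.0], "fingers": 0}, {"dp": [0.0, 0.026, -0.023], "delta_rot": [0, 0, -0.0], "fingers": 0}]
```

Call:
servo_tool:
  moves:
    - {"dp":[0,0.01,-0.027],"delta_rot":[0,0,0],"fingers":0}
    - {"dp":[0,0.012,-0.027],"delta_rot":[0,0,0],"fingers":0}
    - {"dp":[0,0.038,-0.041],"delta_rot":[0,0,0],"fingers":0}
    - {"dp":[0,0.035,-0.034],"delta_rot":[0,0,0],"fingers":0}
    - {"dp":[0,0,0],"delta_rot":[0,0,0],"fingers":0}

```text
clock: 12.6
position: [0.6345, -0.1458, 0.332]
ee_rot: [-0.002, 0.666, 0.746, -0.002]
contact_force: [-8.0, -2.4, 4.8]
width: 0.0196
gripper_force: 91.8
```

```bash
python3 - <<'E'
from arc import *
est()
E
```

```text
t 12.6 p [ 0.6345 -0.1458  0.332 ] press [ -60.9 -140.5  332. ] yaw 1.684 q [-0.002  0.666  0.746 -0.002] F [-8.  -2.4  4.8] w 0.0196 91.76847696304321 j [-0.33  0.38  1.28 -0.    1.49 -0.44]
lever est -6.81606276279334e-05 r 168.50222550459088
```

Call:
servo_tool:
  moves:
    - {"dp":[0,-0.004,-0.004],"delta_rot":[0,0,0],"fingers":0}
    - {"dp":[0,0,0],"delta_rot":[0,0,0],"fingers":0.35}
    - {"dp":[0,0,0],"delta_rot":[0,0,0],"fingers":1}
    - {"dp":[0,0,0],"delta_rot":[0,0,0],"fingers":1}
    - {"dp":[0,0,-0.1],"delta_rot":[0,0,0],"fingers":1}

```text
clock: 13.1
position: [0.6349, -0.1448, 0.35]
ee_rot: [-0.002, 0.666, 0.746, -0.0]
contact_force: [0.3, 0.3, 0.0]
width: 0.072
gripper_force: 0.0
```

Call:
servo_tool:
  moves:
    - {"dp":[0,0,-0.24],"delta_rot":[0,0,0],"fingers":1}
    - {"dp":[0,0,-0.15],"delta_rot":[0,0,0],"fingers":1}
    - {"dp":[0,0,0],"delta_rot":[0,0,0],"fingers":1}

```text
clock: 13.4
position: [0.6368, -0.1455, 0.4366]
ee_rot: [0.006, 0.666, 0.746, 0.003]
contact_force: [1.1, 0.0, -0.4]
width: 0.0854
gripper_force: 0.0
```

```bash
cat > wr.py <<'E'
from plan import *
from rig import imaging
import cv2
from scipy.spatial.transform import Rotation as Ro
def wcloud():
    s=readout.get_state(); p,d=imaging.get_image("wrist"); c=imaging.calibration("wrist"); K=c["intrinsics"]; H=c["hand_eye"]
    v,u=np.nonzero((d>.05)&(d<.9)); D=d[v,u]; C=np.linalg.inv(K)@np.stack([u*D,v*D,D])
    T=(H[:3,:3]@C).T+H[:3,3]; q=s["ee_rot"]; X=T@Ro.from_quat([q[1],q[2],q[3],q[0]]).as_matrix().T+s["position"]
    L=(X[:,:2]-O)@np.array([[np.cos(YAW),-np.sin(YAW)],[np.sin(YAW),np.cos(YAW)]])
    return p,X,L,p[v,u]
E
python3 - <<'E'
from wr import *
from chk import front
show()
p,X,L,c=wcloud()
m=(abs(L[:,0]+.062)<.06)&(L[:,1]<-.12)&(L[:,1]>-.18)&(X[:,2]>.2)&(X[:,2]<.32)
print("handle",m.sum(),np.percentile(L[m],[2,50,98],axis=0).round(4),np.percentile(X[m,2],[2,50,98]).round(4))
m=(L[:,0]<-.035)&(L[:,0]>-.15)&(abs(L[:,1])<.035)&(X[:,2]>.04)&(X[:,2]<.08)
if m.sum(): print("case",m.sum(),np.percentile(L[m],[1,50,99],axis=0).round(4),np.percentile(X[m,2],[2,50,98]).round(4))
front("side",3,.04,.08)
plan([(W(-130,-60)+[.42],.114,12,1),(W(-83,0)+[.3],.114,4,1)])
E
```

```text
t 13.4 p [ 0.6368 -0.1455  0.4366] press [ -58.5 -140.5  436.6] yaw 1.684 q [0.006 0.666 0.746 0.003] F [ 1.1  0.  -0.4] w 0.0854 0.0 j [-0.33  0.36  1.07  0.    1.71 -0.44]
handle 1402 [[-0.071  -0.1682]
 [-0.0606 -0.1434]
 [-0.0504 -0.1209]] [0.2791 0.2868 0.289 ]
case 1534 [[-0.0928 -0.0231]
 [-0.0643  0.0026]
 [-0.0353  0.0266]] [0.0518 0.0545 0.0563]
side case top 328 [np.float64(-0.0962), np.float64(-0.0954), np.float64(-0.0951), np.float64(-0.0943), np.float64(-0.0356)] y [-0.021   0.0283] z 0.0548
[{"dp": [0.033, -0.029, 0.005], "delta_rot": [0, 0, 1.31], "fingers": 1}, {"dp": [0.029, -0.033, 0.005], "delta_rot": [0, 0, 1.31], "fingers": 1}, {"dp": [0.025, -0.037, 0.005], "delta_rot": [0, 0, 1.31], "fingers": 1}, {"dp": [0.02, -0.04, 0.005], "delta_rot": [0, 0, 1.31], "fingers": 1}, {"dp": [0.014, -0.042, 0.005], "delta_rot": [0, 0, 1.31], "fingers": 1}]
[{"dp": [0.009, -0.044, 0.005], "delta_rot": [0, 0, 1.31], "fingers": 1}, {"dp": [0.003, -0.044, 0.004], "delta_rot": [0, 0, 1.31], "fingers": 1}, {"dp": [-0.003, -0.044, 0.005], "delta_rot": [0, 0, 1.31], "fingers": 1}, {"dp": [-0.009, -0.044, 0.004], "delta_rot": [0, 0, 1.31], "fingers": 1}, {"dp": [-0.015, -0.042, 0.005], "delta_rot": [0, 0, 1.3], "fingers": 1}]
[{"dp": [-0.02, -0.04, 0.004], "delta_rot": [0, 0, 1.31], "fingers": 1}, {"dp": [-0.025, -0.037, 0.005], "delta_rot": [0, 0, 1.3], "fingers": 1}, {"dp": [0.059, -0.075, 0.15], "delta_rot": [0, 0, 0.0], "fingers": 1}, {"dp": [0.059, -0.075, 0.15], "delta_rot": [0, 0, 0.0], "fingers": 1}, {"dp": [0.059, -0.075, 0.15], "delta_rot": [0, 0, 0.0], "fingers": 1}]
[{"dp": [0.058, -0.075, 0.15], "delta_rot": [0, 0, 0.0], "fingers": 1}]
```

```bash
python3 - <<'E'
from plan import *
plan([(W(-110,-40)+[.40],.114,16,1),(W(-86,0)+[.25],.114,4,1)])
E
```

```text
[{"dp": [0.031, -0.016, 0.01], "delta_rot": [0, 0, 0.98], "fingers": 1}, {"dp": [0.03, -0.019, 0.01], "delta_rot": [0, 0, 0.98], "fingers": 1}, {"dp": [0.028, -0.021, 0.01], "delta_rot": [0, 0, 0.98], "fingers": 1}, {"dp": [0.025, -0.024, 0.01], "delta_rot": [0, 0, 0.98], "fingers": 1}, {"dp": [0.023, -0.027, 0.01], "delta_rot": [0, 0, 0.98], "fingers": 1}]
[{"dp": [0.02, -0.029, 0.01], "delta_rot": [0, 0, 0.98], "fingers": 1}, {"dp": [0.017, -0.03, 0.01], "delta_rot": [0, 0, 0.98], "fingers": 1}, {"dp": [0.014, -0.032, 0.01], "delta_rot": [0, 0, 0.98], "fingers": 1}, {"dp": [0.011, -0.033, 0.01], "delta_rot": [0, 0, 0.98], "fingers": 1}, {"dp": [0.008, -0.034, 0.01], "delta_rot": [0, 0, 0.98], "fingers": 1}]
[{"dp": [0.004, -0.035, 0.009], "delta_rot": [0, 0, 0.98], "fingers": 1}, {"dp": [0.001, -0.035, 0.01], "delta_rot": [0, 0, 0.98], "fingers": 1}, {"dp": [-0.002, -0.035, 0.009], "delta_rot": [0, 0, 0.99], "fingers": 1}, {"dp": [-0.006, -0.035, 0.01], "delta_rot": [0, 0, 0.98], "fingers": 1}, {"dp": [-0.009, -0.034, 0.009], "delta_rot": [0, 0, 0.99], "fingers": 1}]
[{"dp": [-0.013, -0.032, 0.01], "delta_rot": [0, 0, 0.98], "fingers": 1}, {"dp": [0.03, -0.05, 0.187], "delta_rot": [0, 0, 0.0], "fingers": 1}, {"dp": [0.03, -0.05, 0.188], "delta_rot": [0, 0, 0.0], "fingers": 1}, {"dp": [0.03, -0.05, 0.187], "delta_rot": [0, 0, 0.0], "fingers": 1}, {"dp": [0.03, -0.05, 0.188], "delta_rot": [0, 0, 0.0], "fingers": 1}]
```

Call:
servo_tool:
  moves:
    - {"dp":[0.031,-0.016,0.01],"delta_rot":[0,0,0.98],"fingers":1}
    - {"dp":[0.03,-0.019,0.01],"delta_rot":[0,0,0.98],"fingers":1}
    - {"dp":[0.028,-0.021,0.01],"delta_rot":[0,0,0.98],"fingers":1}
    - {"dp":[0.025,-0.024,0.01],"delta_rot":[0,0,0.98],"fingers":1}
    - {"dp":[0.023,-0.027,0.01],"delta_rot":[0,0,0.98],"fingers":1}

```text
clock: 14.0
position: [0.6156, -0.1156, 0.4182]
ee_rot: [-0.001, 0.828, 0.56, -0.001]
contact_force: [0.8, -1.1, 0.8]
width: 0.0857
gripper_force: 0.0
```

Call:
servo_tool:
  moves:
    - {"dp":[0.02,-0.029,0.01],"delta_rot":[0,0,0.98],"fingers":1}
    - {"dp":[0.017,-0.03,0.01],"delta_rot":[0,0,0.98],"fingers":1}
    - {"dp":[0.014,-0.032,0.01],"delta_rot":[0,0,0.98],"fingers":1}
    - {"dp":[0.011,-0.033,0.01],"delta_rot":[0,0,0.98],"fingers":1}
    - {"dp":[0.008,-0.034,0.01],"delta_rot":[0,0,0.98],"fingers":1}

```text
clock: 14.5
position: [0.5963, -0.0865, 0.4082]
ee_rot: [-0.001, 0.939, 0.343, -0.001]
contact_force: [0.4, 0.6, -0.3]
width: 0.0851
gripper_force: 0.0
```

Call:
servo_tool:
  moves:
    - {"dp":[0.004,-0.035,0.009],"delta_rot":[0,0,0.98],"fingers":1}
    - {"dp":[0.001,-0.035,0.01],"delta_rot":[0,0,0.98],"fingers":1}
    - {"dp":[-0.002,-0.035,0.009],"delta_rot":[0,0,0.99],"fingers":1}
    - {"dp":[-0.006,-0.035,0.01],"delta_rot":[0,0,0.98],"fingers":1}
    - {"dp":[-0.009,-0.034,0.009],"delta_rot":[0,0,0.99],"fingers":1}

```text
clock: 15.0
position: [0.577, -0.0569, 0.3989]
ee_rot: [-0.001, 0.995, 0.104, -0.002]
contact_force: [-0.1, 0.0, 0.1]
width: 0.0858
gripper_force: 0.0
```

Call:
servo_tool:
  moves:
    - {"dp":[-0.013,-0.032,0.01],"delta_rot":[0,0,0.98],"fingers":1}
    - {"dp":[0,0,0],"delta_rot":[0,0,0],"fingers":1}

```text
clock: 15.2
position: [0.5728, -0.0509, 0.3971]
ee_rot: [-0.001, 0.998, 0.057, -0.002]
contact_force: [0.2, -0.7, 0.0]
width: 0.0851
gripper_force: 0.0
```

```bash
python3 - <<'E'
from plan import *
show()
plan([(W(-86,0)+[.22],.114,5,1),(W(-86,0)+[.107],.114,4,1)])
E
```

```text
t 15.2 p [ 0.5728 -0.0509  0.3971] press [-111.3  -39.2  397.1] yaw 0.115 q [-0.001  0.998  0.057 -0.002] F [ 0.2 -0.7  0. ] w 0.0851 0.0 j [-0.21  0.24  1.33  0.    1.58  1.25]
[{"dp": [0.025, -0.039, 0.177], "delta_rot": [0, 0, 0.0], "fingers": 1}, {"dp": [0.025, -0.039, 0.177], "delta_rot": [0, 0, 0.0], "fingers": 1}, {"dp": [0.026, -0.039, 0.177], "delta_rot": [0, 0, 0.0], "fingers": 1}, {"dp": [0.025, -0.039, 0.177], "delta_rot": [0, 0, 0.0], "fingers": 1}, {"dp": [0.026, -0.04, 0.178], "delta_rot": [0, 0, 0.01], "fingers": 1}]
[{"dp": [0.0, 0.0, 0.141], "delta_rot": [0, 0, -0.0], "fingers": 1}, {"dp": [0.0, 0.0, 0.141], "delta_rot": [0, 0, -0.0], "fingers": 1}, {"dp": [0.0, 0.0, 0.141], "delta_rot": [0, 0, -0.0], "fingers": 1}, {"dp": [0.0, 0.0, 0.142], "delta_rot": [0, 0, -0.0], "fingers": 1}]
```

Call:
servo_tool:
  moves:
    - {"dp":[0.025,-0.039,0.177],"delta_rot":[0,0,0],"fingers":1}
    - {"dp":[0.025,-0.039,0.177],"delta_rot":[0,0,0],"fingers":1}
    - {"dp":[0.026,-0.039,0.177],"delta_rot":[0,0,0],"fingers":1}
    - {"dp":[0.025,-0.039,0.177],"delta_rot":[0,0,0],"fingers":1}
    - {"dp":[0.026,-0.04,0.178],"delta_rot":[0,0,0],"fingers":1}

```text
clock: 15.7
position: [0.5943, -0.0098, 0.2196]
ee_rot: [-0.0, 0.998, 0.058, -0.0]
contact_force: [-1.0, 0.7, -0.2]
width: 0.0851
gripper_force: 0.0
```

Call:
servo_tool:
  moves:
    - {"dp":[0,0,0.141],"delta_rot":[0,0,0],"fingers":1}
    - {"dp":[0,0,0.141],"delta_rot":[0,0,0],"fingers":1}
    - {"dp":[0,0,0.141],"delta_rot":[0,0,0],"fingers":1}
    - {"dp":[0,0,0.142],"delta_rot":[0,0,0],"fingers":1}

```text
clock: 16.1
position: [0.5941, -0.01, 0.1068]
ee_rot: [-0.0, 0.998, 0.058, -0.0]
contact_force: [-0.4, -0.2, 0.8]
width: 0.0855
gripper_force: 0.0
```

Call:
servo_tool:
  moves:
    - {"dp":[0,0,0],"delta_rot":[0,0,0],"fingers":0.3}
    - {"dp":[0,0,0],"delta_rot":[0,0,0],"fingers":0.3}
    - {"dp":[0,0,0],"delta_rot":[0,0,0],"fingers":0.3}
  force: 30

```text
clock: 16.4
position: [0.5951, -0.01, 0.1101]
ee_rot: [0.0, 0.998, 0.057, 0.001]
contact_force: [-0.7, 1.0, -0.2]
width: 0.0495
gripper_force: 31.5
```

```bash
python3 - <<'E'
from plan import *
show()
E
```

```text
t 16.4 p [ 0.5951 -0.01    0.1101] press [-84.6  -1.  110.1] yaw 0.114 q [0.    0.998 0.057 0.001] F [-0.7  1.  -0.2] w 0.0495 31.45017072558403 j [-0.13  0.47  1.73  0.    0.94  1.32]
```

Call:
servo_tool:
  moves:
    - {"dp":[-0.05,0,0],"delta_rot":[0,0,0],"fingers":0.3}
    - {"dp":[-0.09,0,0],"delta_rot":[0,0,0],"fingers":0.3}
    - {"dp":[-0.09,0,0],"delta_rot":[0,0,0],"fingers":0.3}
    - {"dp":[-0.09,0,0],"delta_rot":[0,0,0],"fingers":0.3}
    - {"dp":[-0.08,0,0],"delta_rot":[0,0,0],"fingers":0.3}

```text
clock: 16.9
position: [0.514, -0.0193, 0.11]
ee_rot: [0.0, 0.998, 0.057, 0.001]
contact_force: [0.2, 0.1, -2.0]
width: 0.0495
gripper_force: 31.5
```

```bash
python3 - <<'E'
from plan import *
from chk import front
show(); front("side",4,.04,.08)
E
```

```text
t 16.9 p [ 0.514  -0.0193  0.11  ] press [-166.2   -1.1  110. ] yaw 0.114 q [0.    0.998 0.057 0.001] F [ 0.2  0.1 -2. ] w 0.0495 31.488322019577026 j [-0.17  0.37  1.91 -0.    0.86  1.28]
side case top 434 [np.float64(-0.1784), np.float64(-0.1777), np.float64(-0.1773), np.float64(-0.1765), np.float64(-0.0646)] y [-0.0248  0.027 ] z 0.0551
```

Call:
servo_tool:
  moves:
    - {"dp":[0,0,0],"delta_rot":[0,0,0],"fingers":0.8}
    - {"dp":[0,0,0],"delta_rot":[0,0,0],"fingers":0.8}
    - {"dp":[0.115,0,0],"delta_rot":[0,0,0],"fingers":0.8}
    - {"dp":[0.12,0,0],"delta_rot":[0,0,0],"fingers":0.8}
    - {"dp":[0,0,0.015],"delta_rot":[0,0,0],"fingers":0.8}

```text
clock: 17.45
position: [0.5671, -0.0139, 0.107]
ee_rot: [0.001, 0.998, 0.057, 0.004]
contact_force: [-0.0, -0.1, 0.2]
width: 0.0685
gripper_force: 0.0
```

Call:
servo_tool:
  moves:
    - {"dp":[0,0,0],"delta_rot":[0,0,0],"fingers":0.3}
    - {"dp":[0,0,0],"delta_rot":[0,0,0],"fingers":0.3}
    - {"dp":[0,0,0],"delta_rot":[0,0,0],"fingers":0.3}
    - {"dp":[0,0,0],"delta_rot":[0,0,0],"fingers":0.3}
  force: 50

```text
clock: 17.85
position: [0.5612, -0.0137, 0.1058]
ee_rot: [-0.0, 0.998, 0.057, -0.0]
contact_force: [1.1, 0.5, -2.0]
width: 0.0489
gripper_force: 53.8
```

```bash
python3 - <<'E'
from plan import *
show()
E
```

```text
t 17.85 p [ 0.5612 -0.0137  0.1058] press [-118.7   -0.9  105.8] yaw 0.114 q [-0.     0.998  0.057 -0.   ] F [ 1.1  0.5 -2. ] w 0.0489 53.83885681629181 j [-0.15  0.44  1.81  0.    0.9   1.31]
```

```bash
python3 - <<'E'
from plan import *
plan([(W(-121,0)+[.2],.114,3,.3),([.4731,.3453,.2],1.648,16,.3)])
E
```

```text
[{"dp": [-0.004, -0.001, -0.157], "delta_rot": [0, 0, -0.0], "fingers": 0.3}, {"dp": [-0.004, -0.002, -0.157], "delta_rot": [0, 0, -0.0], "fingers": 0.3}, {"dp": [-0.004, -0.001, -0.157], "delta_rot": [0, 0, -0.0], "fingers": 0.3}, {"dp": [-0.014, -0.114, 0.0], "delta_rot": [0, 0, -0.96], "fingers": 0.3}, {"dp": [-0.003, -0.115, 0.0], "delta_rot": [0, 0, -0.96], "fingers": 0.3}]
[{"dp": [0.008, -0.115, 0.0], "delta_rot": [0, 0, -0.96], "fingers": 0.3}, {"dp": [0.019, -0.114, 0.0], "delta_rot": [0, 0, -0.96], "fingers": 0.3}, {"dp": [0.03, -0.111, 0.0], "delta_rot": [0, 0, -0.96], "fingers": 0.3}, {"dp": [0.041, -0.108, 0.0], "delta_rot": [0, 0, -0.96], "fingers": 0.3}, {"dp": [0.051, -0.103, 0.0], "delta_rot": [0, 0, -0.96], "fingers": 0.3}]
[{"dp": [0.06, -0.098, 0.0], "delta_rot": [0, 0, -0.96], "fingers": 0.3}, {"dp": [0.069, -0.092, 0.0], "delta_rot": [0, 0, -0.96], "fingers": 0.3}, {"dp": [0.078, -0.085, 0.0], "delta_rot": [0, 0, -0.96], "fingers": 0.3}, {"dp": [0.086, -0.077, 0.0], "delta_rot": [0, 0, -0.96], "fingers": 0.3}, {"dp": [0.093, -0.068, 0.0], "delta_rot": [0, 0, -0.96], "fingers": 0.3}]
[{"dp": [0.099, -0.059, 0.0], "delta_rot": [0, 0, -0.96], "fingers": 0.3}, {"dp": [0.104, -0.05, 0.0], "delta_rot": [0, 0, -0.95], "fingers": 0.3}, {"dp": [0.108, -0.039, 0.0], "delta_rot": [0, 0, -0.96], "fingers": 0.3}, {"dp": [0.111, -0.029, 0.0], "delta_rot": [0, 0, -0.95], "fingers": 0.3}]
```

Call:
servo_tool:
  moves:
    - {"dp":[-0.004,0,-0.157],"delta_rot":[0,0,0],"fingers":0.3}
    - {"dp":[-0.004,0,-0.157],"delta_rot":[0,0,0],"fingers":0.3}
    - {"dp":[-0.004,0,-0.157],"delta_rot":[0,0,0],"fingers":0.3}

```text
clock: 18.15
position: [0.5581, -0.014, 0.2003]
ee_rot: [-0.0, 0.998, 0.057, -0.001]
contact_force: [-0.2, -0.0, -2.6]
width: 0.0488
gripper_force: 53.7
```

Call:
servo_tool:
  moves:
    - {"dp":[-0.014,-0.114,0],"delta_rot":[0,0,-0.96],"fingers":0.3}
    - {"dp":[-0.003,-0.115,0],"delta_rot":[0,0,-0.96],"fingers":0.3}
    - {"dp":[0.008,-0.115,0],"delta_rot":[0,0,-0.96],"fingers":0.3}
    - {"dp":[0.019,-0.114,0],"delta_rot":[0,0,-0.96],"fingers":0.3}
    - {"dp":[0.03,-0.111,0],"delta_rot":[0,0,-0.96],"fingers":0.3}

```text
clock: 18.65
position: [0.5311, 0.0986, 0.1996]
ee_rot: [-0.0, 0.956, 0.294, -0.001]
contact_force: [-0.8, 0.4, -2.9]
width: 0.0491
gripper_force: 53.6
```

Call:
servo_tool:
  moves:
    - {"dp":[0.041,-0.108,0],"delta_rot":[0,0,-0.96],"fingers":0.3}
    - {"dp":[0.051,-0.103,0],"delta_rot":[0,0,-0.96],"fingers":0.3}
    - {"dp":[0.06,-0.098,0],"delta_rot":[0,0,-0.96],"fingers":0.3}
    - {"dp":[0.069,-0.092,0],"delta_rot":[0,0,-0.96],"fingers":0.3}
    - {"dp":[0.078,-0.085,0],"delta_rot":[0,0,-0.96],"fingers":0.3}

```text
clock: 19.15
position: [0.5044, 0.2104, 0.1995]
ee_rot: [-0.0, 0.858, 0.513, -0.001]
contact_force: [0.3, 0.2, -2.4]
width: 0.0487
gripper_force: 53.6
```

Call:
servo_tool:
  moves:
    - {"dp":[0.086,-0.077,0],"delta_rot":[0,0,-0.96],"fingers":0.3}
    - {"dp":[0.093,-0.068,0],"delta_rot":[0,0,-0.96],"fingers":0.3}
    - {"dp":[0.099,-0.059,0],"delta_rot":[0,0,-0.96],"fingers":0.3}
    - {"dp":[0.104,-0.05,0],"delta_rot":[0,0,-0.95],"fingers":0.3}
    - {"dp":[0.108,-0.039,0],"delta_rot":[0,0,-0.96],"fingers":0.3}

```text
clock: 19.65
position: [0.4778, 0.3223, 0.1994]
ee_rot: [-0.0, 0.712, 0.702, -0.001]
contact_force: [0.9, 0.4, -2.3]
width: 0.0489
gripper_force: 53.6
```

Call:
servo_tool:
  moves:
    - {"dp":[0.111,-0.029,0],"delta_rot":[0,0,-0.95],"fingers":0.3}
    - {"dp":[0,0,0],"delta_rot":[0,0,0],"fingers":0.3}

```text
clock: 19.85
position: [0.4722, 0.3463, 0.1994]
ee_rot: [-0.001, 0.678, 0.735, -0.0]
contact_force: [0.0, 0.1, -1.6]
width: 0.049
gripper_force: 53.7
```

```bash
python3 - <<'E'
from wr import *
s=show()
p,X,L,c=wcloud(); cv2.imwrite("pics/w2.png",p[:,:,::-1])
T=np.array([.502,.3475]);A=.077
L=(X[:,:2]-T)@np.array([[np.cos(A),-np.sin(A)],[np.sin(A),np.cos(A)]])
z=X[:,2]; br=c.astype(int).sum(1)
m=(abs(L[:,0])<.075)&(abs(L[:,1])<.08)&(z>.017)&(z<.028)&(br<200)
print("rim",m.sum(),np.percentile(L[m],[0.5,2,98,99.5],axis=0).round(4))
m=(abs(L[:,0])<.08)&(abs(L[:,1])<.08)&(z>.012)&(z<.03)&(br>350)
print("white",m.sum(),np.percentile(L[m],[1,99],axis=0).round(4))
m=(abs(L[:,0])<.08)&(abs(L[:,1])<.08)&(z>.1)&(z<.17)
print("case",m.sum(),np.percentile(L[m],[1,99],axis=0).round(4),np.percentile(z[m],[1,50,99]))
plan([([.4731,.3453,.13],1.648,3,.3),([.4731,.3453,.11],1.648,2,.3)])
E
```

```text
t 19.85 p [0.4722 0.3463 0.1994] press [-166.1  366.9  199.4] yaw 1.651 q [-0.001  0.678  0.735 -0.   ] F [ 0.   0.1 -1.6] w 0.049 53.695187866687775 j [0.51 0.37 1.64 0.   1.13 0.43]
rim 1470 [[-0.0583 -0.0639]
 [-0.0575 -0.0622]
 [ 0.0624  0.0673]
 [ 0.0628  0.0673]]
white 2626 [[ 0.0097 -0.0494]
 [ 0.0536  0.0581]]
case 21615 [[-0.0629 -0.0342]
 [ 0.005   0.0561]] [0.11841943 0.14829025 0.16728856]
[{"dp": [0.001, 0.001, 0.116], "delta_rot": [0, 0, 0.0], "fingers": 0.3}, {"dp": [0.0, 0.001, 0.115], "delta_rot": [0, 0, 0.01], "fingers": 0.3}, {"dp": [0.001, 0.001, 0.116], "delta_rot": [0, 0, 0.0], "fingers": 0.3}, {"dp": [0.0, 0.0, 0.05], "delta_rot": [0, 0, 0.0], "fingers": 0.3}, {"dp": [0.0, 0.0, 0.05], "delta_rot": [0, 0, 0.0], "fingers": 0.3}]
```

View pics/w2.png

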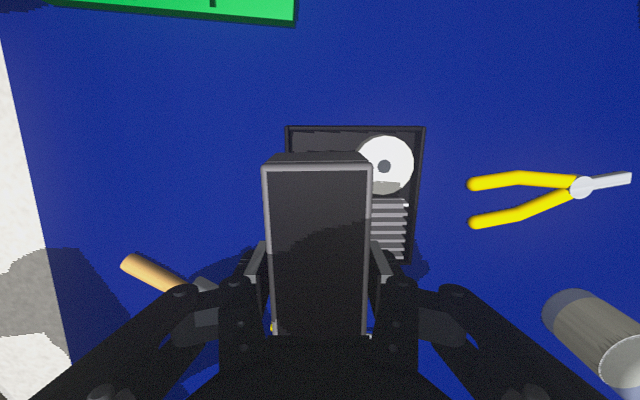

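The wrist picture shows the case held level over the tray's free left half, with the buzzer at (385,165) and the heat sink at (390,230) just to the right. I'll shift about 2 mm to +x and lower it.

Call:
servo_tool:
  moves:
    - {"dp":[0.001,0.006,0.12],"delta_rot":[0,0,0.01],"fingers":0.3}
    - {"dp":[0,0.006,0.12],"delta_rot":[0,0,0.01],"fingers":0.3}
    - {"dp":[0,0,0.1],"delta_rot":[0,0,0],"fingers":0.3}
    - {"dp":[0,0,0.05],"delta_rot":[0,0,0],"fingers":0.3}
    - {"dp":[0,0,0.04],"delta_rot":[0,0,0],"fingers":0.3}

```text
clock: 20.4
position: [0.4758, 0.3442, 0.1136]
ee_rot: [-0.0, 0.681, 0.733, -0.0]
contact_force: [-2.9, 3.6, 7.5]
width: 0.0492
gripper_force: 54.5
```

Call:
servo_tool:
  moves:
    - {"dp":[0,0,0.03],"delta_rot":[0,0,0],"fingers":0.3}
    - {"dp":[0,0,0.02],"delta_rot":[0,0,0],"fingers":0.3}

```text
clock: 20.6
position: [0.4766, 0.347, 0.1063]
ee_rot: [-0.001, 0.681, 0.732, 0.003]
contact_force: [-5.5, 8.5, 9.8]
width: 0.0489
gripper_force: 55.9
```

```bash
python3 - <<'E'
from plan import *
show()
E
```

```text
t 20.6 p [0.4766 0.347  0.1063] press [-161.7  367.1  106.3] yaw 1.643 q [-0.001  0.681  0.732  0.003] F [-5.5  8.5  9.8] w 0.0489 55.86951166391373 j [0.51 0.47 1.75 0.   0.92 0.43]
```

```bash
python3 - <<'E'
from rig import imaging
import cv2
p,d=imaging.get_image("side"); q,d=imaging.get_image("wrist")
a=cv2.resize(p[290:400,200:330,::-1],(640,541)); b=cv2.resize(q[60:340,180:460,::-1],(400,400))
cv2.imwrite("pics/s3.png",cv2.hconcat([cv2.resize(a,(400,338)),cv2.resize(b,(338,338))]))
E
```

View pics/s3.png

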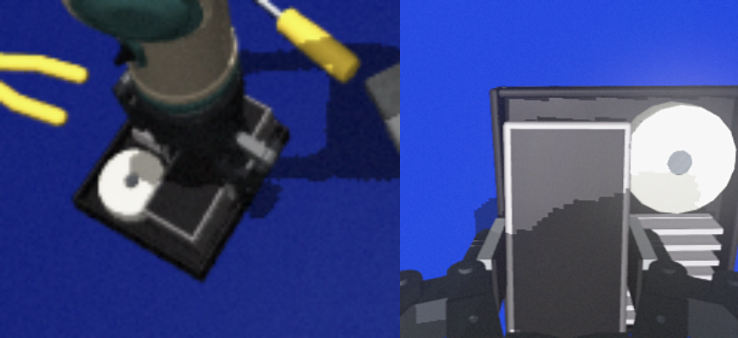

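```bash
cat > tr.py <<'E'
from wr import *
T=np.array([.502,.3475]);A=.077
def tray():
    p,X,_,c=wcloud(); L=(X[:,:2]-T)@np.array([[np.cos(A),-np.sin(A)],[np.sin(A),np.cos(A)]]); z=X[:,2]; br=c.astype(int).sum(1)
    for y in (.06,.0635,.0665,.07): pass
    m=(abs(L[:,0]+.02)<.03)&(L[:,1]>.05)&(L[:,1]<.09)&(z>.016)&(z<.03)&(br<250)
    print("far rim y",m.sum(),np.percentile(L[m,1],[1,50,99]).round(4))
    m=(abs(L[:,1])<.06)&(L[:,0]<-.05)&(L[:,0]>-.08)&(z>.016)&(z<.03)&(br<250)
    print("left rim x",m.sum(),np.percentile(L[m,0],[1,50,99]).round(4) if m.sum() else "")
    m=(abs(L[:,0]+.027)<.035)&(L[:,1]>0.01)&(L[:,1]<.07)&(z>.035)&(z<.08)
    print("case",m.sum(),np.percentile(L[m],[1,99],axis=0).round(4),"z",np.percentile(z[m],[2,50,98]).round(4))
    k=m&(abs(L[:,0]+.027)<.02)
    a=np.linalg.lstsq(np.c_[L[k],np.ones(k.sum())],z[k],rcond=None)[0]; print("slopes x,y, z0",a.round(4),"z at y=.055",(a[2]+.055*a[1]-.027*a[0]).round(4))
    m=(L[:,0]>.0)&(L[:,0]<.062)&(L[:,1]>-.03)&(L[:,1]<.065)&(z>.012)&(z<.04)&(br>300)
    k=m; a=np.linalg.lstsq(np.c_[L[k],np.ones(k.sum())],z[k],rcond=None)[0]; print("white",k.sum(),np.percentile(L[k],[1,99],axis=0).round(4),"slopes",a.round(3),np.percentile(z[k],[2,50,98]).round(4))
E
python3 - <<'E'
from tr import *
tray()
E
```

```text
far rim y 420 [0.0637 0.067  0.0678]
left rim x 410 [-0.0586 -0.0571 -0.0547]
case 11789 [[-0.0551  0.0103]
 [ 0.0055  0.0564]] z [0.0465 0.0513 0.0738]
slopes x,y, z0 [-0.0012 -0.1507  0.0561] z at y=.055 0.0479
white 8693 [[ 0.007  -0.0284]
 [ 0.0611  0.0597]] slopes [-0.005  0.039  0.02 ] [0.0133 0.0215 0.0229]
```

Call:
servo_tool:
  moves:
    - {"dp":[0,0,-0.04],"delta_rot":[0,0,0],"fingers":0.3}
    - {"dp":[0.025,0,-0.04],"delta_rot":[0,0,0],"fingers":0.3}
    - {"dp":[0,0,0],"delta_rot":[0,0,0],"fingers":0.3}

```text
clock: 21.05
position: [0.4768, 0.3505, 0.1218]
ee_rot: [0.001, 0.68, 0.733, 0.002]
contact_force: [0.2, -0.0, -1.8]
width: 0.0489
gripper_force: 54.4
```

```bash
python3 - <<'E'
from tr import *
show(); tray()
E
```

```text
t 21.05 p [0.4768 0.3505 0.1218] press [-161.1  370.5  121.8] yaw 1.646 q [0.001 0.68  0.733 0.002] F [ 0.2 -0.  -1.8] w 0.0489 54.38853621482849 j [ 0.52  0.45  1.73 -0.    0.96  0.44]
far rim y 374 [0.0637 0.0652 0.0678]
left rim x 191 [-0.0588 -0.0575 -0.0548]
case 11964 [[-0.059   0.0106]
 [ 0.0048  0.0594]] z [0.0621 0.067  0.0757]
slopes x,y, z0 [-0.003  -0.1476  0.0721] z at y=.055 0.0641
white 6852 [[ 0.0104 -0.0285]
 [ 0.0612  0.0601]] slopes [-0.004  0.039  0.02 ] [0.0132 0.0215 0.0229]
```

Call:
servo_tool:
  moves:
    - {"dp":[-0.015,0,-0.02],"delta_rot":[0,0.75,0],"fingers":0.3}
    - {"dp":[-0.015,0,-0.02],"delta_rot":[0,0.75,0],"fingers":0.3}
    - {"dp":[0,0,0],"delta_rot":[0,0,0],"fingers":0.3}

```text
clock: 21.4
position: [0.4761, 0.3417, 0.1277]
ee_rot: [-0.055, 0.679, 0.73, 0.05]
contact_force: [-0.4, 0.9, -1.8]
width: 0.0491
gripper_force: 54.4
```

```bash
python3 - <<'E'
from tr import *
show(); tray()
E
```

```text
t 21.4 p [0.4761 0.3417 0.1277] press [-162.8  361.9  127.7] yaw 1.643 q [-0.055  0.679  0.73   0.05 ] F [-0.4  0.9 -1.8] w 0.0491 54.366910457611084 j [0.43 0.42 1.78 0.18 0.9  0.25]
far rim y 379 [0.0637 0.0651 0.0677]
left rim x 2 [-0.0582 -0.0579 -0.0575]
case 11276 [[-0.0557  0.0106]
 [ 0.0023  0.059 ]] z [0.0722 0.0779 0.0793]
slopes x,y, z0 [-0.0074 -0.0022  0.0778] z at y=.055 0.0778
white 5615 [[ 0.0109 -0.0282]
 [ 0.0608  0.059 ]] slopes [-0.011  0.034  0.021] [0.0136 0.0216 0.023 ]
```

Call:
servo_tool:
  moves:
    - {"dp":[-0.006,0,0.04],"delta_rot":[0,0,0],"fingers":0.3}
    - {"dp":[-0.006,0,0.04],"delta_rot":[0,0,0],"fingers":0.3}
    - {"dp":[-0.006,0,0.04],"delta_rot":[0,0,0],"fingers":0.3}
    - {"dp":[-0.003,0,0.02],"delta_rot":[0,0,0],"fingers":0.3}

```text
clock: 21.85
position: [0.4753, 0.3436, 0.0978]
ee_rot: [-0.055, 0.678, 0.731, 0.05]
contact_force: [-0.0, 0.1, -2.7]
width: 0.049
gripper_force: 54.3
```

```bash
python3 - <<'E'
from tr import *
show(); tray()
E
```

```text
t 21.85 p [0.4753 0.3436 0.0978] press [-163.4  363.8   97.8] yaw 1.647 q [-0.055  0.678  0.731  0.05 ] F [-0.   0.1 -2.7] w 0.049 54.34254974126816 j [0.44 0.45 1.81 0.19 0.83 0.24]
far rim y 362 [0.0639 0.0645 0.0678]
left rim x 305 [-0.0587 -0.0575 -0.056 ]
case 13491 [[-0.0603  0.0104]
 [ 0.0062  0.0608]] z [0.044  0.0481 0.0773]
slopes x,y, z0 [-0.0074 -0.0021  0.0478] z at y=.055 0.0479
white 8182 [[ 0.0042 -0.012 ]
 [ 0.0609  0.0589]] slopes [-0.016  0.026  0.021] [0.014  0.0216 0.023 ]
```

Level, with no contact force and the lid top at 48 mm, so the case is about 1–2 mm off the floor. I'll lower the last bit and release.

Call:
servo_tool:
  moves:
    - {"dp":[-0.001,0,0.006],"delta_rot":[0,0,0],"fingers":0.3}
    - {"dp":[0,0,0.003],"delta_rot":[0,0,0],"fingers":0.3}
    - {"dp":[0,0,0],"delta_rot":[0,0,0],"fingers":0.65}
    - {"dp":[0,0,0],"delta_rot":[0,0,0],"fingers":0.75}
    - {"dp":[0,0,0],"delta_rot":[0,0,0],"fingers":0.75}

```text
clock: 22.4
position: [0.4765, 0.3437, 0.0983]
ee_rot: [-0.055, 0.678, 0.731, 0.052]
contact_force: [-1.0, -0.2, -0.5]
width: 0.0643
gripper_force: 0.0
```

Call:
servo_tool:
  moves:
    - {"dp":[0.01,0,-0.06],"delta_rot":[0,0,0],"fingers":0.8}
    - {"dp":[0.015,0,-0.1],"delta_rot":[0,0,0],"fingers":0.8}
    - {"dp":[0.02,0,-0.2],"delta_rot":[0,-0.7,0],"fingers":0.8}
    - {"dp":[0,0,-0.2],"delta_rot":[0,-0.7,0],"fingers":0.8}
    - {"dp":[0,0,0],"delta_rot":[0,0,0],"fingers":0.8}

```text
clock: 22.9
position: [0.4795, 0.341, 0.2174]
ee_rot: [-0.001, 0.68, 0.734, 0.01]
contact_force: [0.1, 1.3, 0.3]
width: 0.0683
gripper_force: 0.0
```

```bash
python3 - <<'E'
from tr import *
show(); tray()
p,d=imaging.get_image("side"); q,d=imaging.get_image("wrist")
cv2.imwrite("pics/end.png",cv2.hconcat([cv2.resize(p[280:400,190:340,::-1],(400,320)),cv2.resize(q[60:380,120:520,::-1],(400,320))]))
p2,X,L,c=wcloud()
E
```

```text
t 22.9 p [0.4795 0.341  0.2174] press [-159.4  360.8  217.4] yaw 1.647 q [-0.001  0.68   0.734  0.01 ] F [0.1 1.3 0.3] w 0.0683 0.0 j [0.5  0.35 1.62 0.01 1.15 0.42]
far rim y 306 [0.0614 0.0651 0.0669]
left rim x 547 [-0.059  -0.0567 -0.0549]
case 3485 [[-0.0496  0.0103]
 [-0.0009  0.0614]] z [0.045  0.0466 0.048 ]
slopes x,y, z0 [-0.0002 -0.0051  0.0468] z at y=.055 0.0465
white 3037 [[ 0.0037 -0.0294]
 [ 0.053   0.0579]] slopes [ 0.002 -0.     0.022] [0.0201 0.0217 0.0231]
```

View pics/end.png

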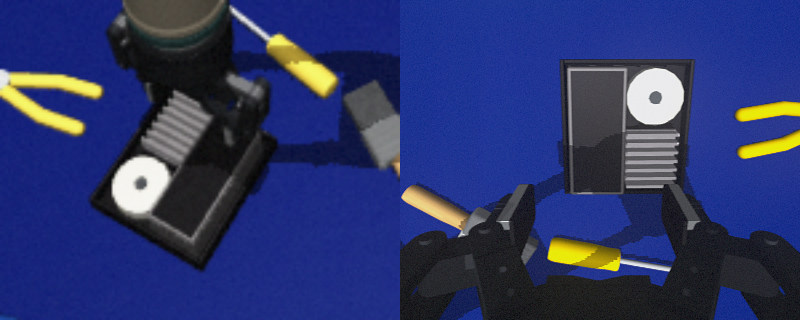

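The case lies flat in the tray at (597,130) in the wrist half, with its lid top at 46.6 mm. The buzzer (655,97) and heat sink (650,160) are flat beside it, and the gripper is clear.

```bash
python3 -c "
from rig import manip
print(manip.sign_off())"
```

```text
the job is handed in; nothing more can be done
None
```

The job is handed in: the case was pushed home and its lid pressed shut, the lever was eased back to rest, and the case now lies flat, lid up, in the tray beside the heat sink and buzzer; sign-off gave no verdict.

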